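# Load a microscope's shuttle stage with specimen mounts

### The arm

A 7-joint arm with a two-finger parallel gripper is mounted at the origin on the work surface. World frame = base frame: x ahead of the robot, y to its left, z up, the work surface at z = 0. Lengths are in m, angles in rad, forces in N, time in s.
With the tool pointing down it reaches from about 0.425 to 0.925 m from the base axis. Payload 6.8 kg.
Tool frame: the origin (TCP) lies at the very end of the fingers, on their centre line; the grasp point (between the pads) lies 19 mm behind it; z points along the fingers, y is the line along which they close (so a half turn about z gives the same grasp; the last joint's range is limited). The gripper opens to 85 mm and grips with 20 to 120 N. Pads are 22 mm wide; open, the fingers measure 114 mm over their backs; the gripper's body (76 mm by 85 mm) begins 54 mm behind the grasp point. The pads swing forward as they close: fully open they stand 13 mm farther back than shut.
Start: joints at [-1.373, 0.477, 0.022, 1.555, -0.011, 1.109, -0.083], TCP at [0.203, 0.644, 0.231] pointing down, gripper open.
Joint ranges: [-2.96, 2.96], [-0.34, 2.1], [-1.41, 1.46], [0.24, 2.44], [-1.37, 4.51], [0.17, 1.92], [-2.96, 2.96]. Speed limits (rad/s): [2.39, 2.39, 3.14, 3.14, 3.14, 3.14, 3.14].

### API

Orientations are given as a unit quaternion [w, x, y, z].
In Python, from station import get_obs, read_camera, hand_in gives the robot as it stands.
- The arm moves only by the tool arm_command, never from a script. Its argument "commands" is one flat list of numbers, 7 for each row, row after row: the shift along the tool's x, y, z in m, then the turn, a rotation vector about the tool's x, y, z in degrees, then the opening, from 0 (shut) to 1 (fully open). In form: [tx, ty, tz, rx, ry, rz, fingers, tx, ty, tz, rx, ry, rz, fingers, ...]. A call has 1 to 8 rows; each row is the pose to reach, as a shift and turn from the pose commanded when the call began, along the tool's axes at that moment; what a row does not reach only later rows make up. A row lasts 1/10 s, in which the tool goes at most 50 mm and 8.59 degrees, less where a joint would pass 70% of its speed; a pose out of reach is approached as far as the arm can. A call with a gripper value outside its range is refused whole. The fingers move at their own pace and stop on an object; "force" is the grip in N (left out, the last holds). Time passes only in rows, so rows that repeat a pose let the fingers close. It gives the time, the measured TCP pose, the force, the opening and the grip force at its end, in the units of the state.
- get_obs(): the state, without advancing time (a new reading comes with each control period).
- read_camera(name): name is "side" or "top" or "wrist"; returns a dict with "img" (400x640x3 uint8, red, green, blue), "camera_matrix" (3x3 intrinsics, pixels), "k1" (the pictures are not rectified: a ray, as slopes to the right and down, at radius r is drawn at 1 + k1 r^2 times it, then the intrinsics apply), "pose" (4x4, takes a point from camera to world coordinates). Camera axes: x right, y down, z forward; pixel columns grow to the right and rows downward; lengths in m; the calibration is good to about 2 mm. A picture is of the moment at which its call begins. There is no depth.
- hand_in(): hands the job in; it is judged then, once.
The state is a dict: "t": time; "q": joint angles; "joint_vel": joint speeds; "joint_torque": joint torques, N m; "eef_pos": TCP position; "tool_rot": TCP orientation; "contact_force": force on the tool from outside, world axes, zero at the start; "torque": the same for the moment, N m; "gripper_width": opening from 0.0 (shut) to 1.0 (fully open); "grasp_force": force on a finger pad.
Only numpy, scipy, OpenCV 4.12 (cv2) and the standard library are available. Lean on these libraries where they do the work, as an engineer would, in place of code of your own. Each camera call takes 0.05 s, during which the arm holds its last target. There are 200 camera calls.

### The job

Set up the specimen mounts for inspection on the stereo microscope: draw the shuttle stage fully out to its loading stop, lower the square carrier plate over the stage's centre post and locating pin until it lies flat on the stage, and stand every mount, polished face up, fully down in a pocket of its own. Then slide the loaded stage all the way home under the objective and press the lamp button on the microscope's base fully in. Do not knock the microscope's head or column, and leave the other things on the bench where they are.

Things in the scene. Friction and masses are not known exactly. Their poses are not given: they have to be found in the camera images.
- shuttle (a joint): the shuttle stage's slide, m along its rails: 0 = home under the objective (end stop), 0.25 = fully out at the loading stop; starts near home. As the value grows it moves along the seat's -y. It slides stiffly (about 4 N, a few more when moved briskly) and stays where it is left. The shuttle is a grey plate 120 mm wide, 12 mm thick, from 155 mm on the seat's -y side to 70 mm on its +y side.
- seat (a point): foot of the steel centre post, in the shuttle's flat upper face, 50 mm above the bench; moves with the shuttle. The post is 16 mm in diameter and 56 mm tall, its last 8 mm tapering to 6 mm. Axes: z up, y along the rails towards the optical axis, x across them towards the locating pin. With the shuttle home this point is on the optical axis.
- pin_tip (a point): top of the steel locating pin, which stands on the shuttle's face 52 mm from the centre post in the shuttle's +x direction: 8 mm in diameter, 14 mm tall, its last 4 mm tapering to 3 mm. This point is 14 mm above the face.
- pull_post (a point): centre of the top of the shuttle's upright black pull post, 18 mm in diameter and 44 mm tall above the shuttle's face, 140 mm from the centre post in the shuttle's -y direction; its top is 94 mm above the bench. It can be pinched from above also when the shuttle is home.
- carrier: the loose carrier plate: square, aluminium, 142 x 142 x 14 mm, four pockets, and in its middle an upright steel hub 37 mm in diameter, 36 mm tall (top 50 mm above the underside), by which it is gripped. A 19 mm bore runs through hub and plate; an 11 mm pin hole through the plate near the middle of its +x edge. Origin: centre of the underside, z up along the hub. 0.36 to 0.56 kg.
- pin_hole (a point): the lower mouth of the carrier's pin hole (11 mm wide, through the plate), 52 mm from the carrier's origin along its +x.
- pocket1 (a point): floor centre of one of the carrier's pockets, 40 mm from the hub's axis in each of the plate's +x, +y directions: 49 mm in diameter, 8 mm deep, its floor 6 mm above the plate's underside.
- pocket2 (a point): floor centre of one of the carrier's pockets, 40 mm from the hub's axis in each of the plate's -x, +y directions: 49 mm in diameter, 8 mm deep, its floor 6 mm above the plate's underside.
- pocket3 (a point): floor centre of one of the carrier's pockets, 40 mm from the hub's axis in each of the plate's -x, -y directions: 49 mm in diameter, 8 mm deep, its floor 6 mm above the plate's underside.
- pocket4 (a point): floor centre of one of the carrier's pockets, 40 mm from the hub's axis in each of the plate's +x, -y directions: 49 mm in diameter, 8 mm deep, its floor 6 mm above the plate's underside.
- mount1: a specimen mount (up to four are there, the others are absent): an upright resin cylinder 44 mm in diameter, 32 mm tall, its lower edge bevelled by 2 mm, with a bright metal section in its polished upper face. Origin: centre of its underside, z up to the polished face. 0.085 kg.
- mount2: a specimen mount (up to four are there, the others are absent): an upright resin cylinder 44 mm in diameter, 32 mm tall, its lower edge bevelled by 2 mm, with a bright metal section in its polished upper face. Origin: centre of its underside, z up to the polished face. 0.085 kg.
- mount3: a specimen mount (up to four are there, the others are absent): an upright resin cylinder 44 mm in diameter, 32 mm tall, its lower edge bevelled by 2 mm, with a bright metal section in its polished upper face. Origin: centre of its underside, z up to the polished face. 0.085 kg.
- mount4: a specimen mount (up to four are there, the others are absent): an upright resin cylinder 44 mm in diameter, 32 mm tall, its lower edge bevelled by 2 mm, with a bright metal section in its polished upper face. Origin: centre of its underside, z up to the polished face. 0.085 kg.
- lamp_top (a point): centre of the top of the white lamp push button (24 mm in diameter) on the front corner of the microscope's base, 46 mm above the bench; press straight down, 6 mm of travel, about 5 N to push it fully in; it springs back.
- lamp (a joint): how far the lamp button is pushed in, m: 0 out, 0.006 fully in.
- head: the fixed head. Origin: bench under the optical axis; axes as the seat's. Ring light 84 mm across, 150 mm above the bench; body 100 x 90 mm up to 340 mm; eyepieces slope up to 120 mm on the -x side; knobs reach 70 mm either way in y; column at x +150 mm, 430 mm high. The base (28 mm high) reaches x -130 to +180, y -180 to +130 mm; the 110 mm wide slide bed runs on to y -370 mm.
- dish: a glass dish, 90 mm across, 18 mm high; not part of the job. Origin: centre of its underside.
- bottle: a white plastic bottle, 64 mm across, 170 mm high; not part of the job. Origin: centre of its underside.
- jar: a glass jar with a black cap, 48 mm across, 60 mm high; not part of the job. Origin: centre of its underside.
- tweezers: steel tweezers lying flat, 125 mm long along their x, 11 mm high; not part of the job. Origin: centre of its underside.
- loupe: a black loupe, 42 mm across, 40 mm high; not part of the job. Origin: centre of its underside.
- driver: a screwdriver lying flat, 170 mm long along its x; not part of the job. Origin: centre of its underside.
- mouse: a black computer mouse, 100 x 58 mm, 33 mm high; not part of the job. Origin: centre of its underside.
Mind the look-alikes: they are no part of the job. What is shaped like the mount3 but green or turquoise is not meant. Leave any purple or yellow look-alike of the mount1 alone.

How it is judged:
On the way, in this order (a step that is already met when the one before it is completed fails the run):
1. the shuttle stage is drawn out to its loading stop (within 15 mm) (value of joint shuttle above 0.235 m), for 0.2 s.
2. with the stage still out, the carrier sits flat on it, over the centre post and the locating pin (horizontal distance between carrier and seat below 0.003 m and horizontal distance between pin_hole and pin_tip below 0.004 m and z of carrier in the frame of seat below 0.003 m and angle between carrier's own z axis and vertical below 0.04 rad and value of joint shuttle above 0.2 m), for 0.2 s.
3. with every mount standing in a pocket, the stage is home under the objective (within 8 mm) (horizontal distance between carrier and seat below 0.003 m and horizontal distance between pin_hole and pin_tip below 0.004 m and z of carrier in the frame of seat below 0.003 m and angle between carrier's own z axis and vertical below 0.04 rad and ((horizontal distance between mount1 and pocket1 below 0.005 m and z of mount1 in the frame of pocket1 below 0.003 m) or (horizontal distance between mount1 and pocket2 below 0.005 m and z of mount1 in the frame of pocket2 below 0.003 m) or (horizontal distance between mount1 and pocket3 below 0.005 m and z of mount1 in the frame of pocket3 below 0.003 m) or (horizontal distance between mount1 and pocket4 below 0.005 m and z of mount1 in the frame of pocket4 below 0.003 m)) and angle between each of mount1, mount2, mount3, mount4's own z axis and vertical below 0.08 rad and ((horizontal distance between mount2 and pocket1 below 0.005 m and z of mount2 in the frame of pocket1 below 0.003 m) or (horizontal distance between mount2 and pocket2 below 0.005 m and z of mount2 in the frame of pocket2 below 0.003 m) or (horizontal distance between mount2 and pocket3 below 0.005 m and z of mount2 in the frame of pocket3 below 0.003 m) or (horizontal distance between mount2 and pocket4 below 0.005 m and z of mount2 in the frame of pocket4 below 0.003 m)) and ((horizontal distance between mount3 and pocket1 below 0.005 m and z of mount3 in the frame of pocket1 below 0.003 m) or (horizontal distance between mount3 and pocket2 below 0.005 m and z of mount3 in the frame of pocket2 below 0.003 m) or (horizontal distance between mount3 and pocket3 below 0.005 m and z of mount3 in the frame of pocket3 below 0.003 m) or (horizontal distance between mount3 and pocket4 below 0.005 m and z of mount3 in the frame of pocket4 below 0.003 m)) and ((horizontal distance between mount4 and pocket1 below 0.005 m and z of mount4 in the frame of pocket1 below 0.003 m) or (horizontal distance between mount4 and pocket2 below 0.005 m and z of mount4 in the frame of pocket2 below 0.003 m) or (horizontal distance between mount4 and pocket3 below 0.005 m and z of mount4 in the frame of pocket3 below 0.003 m) or (horizontal distance between mount4 and pocket4 below 0.005 m and z of mount4 in the frame of pocket4 below 0.003 m)) and value of joint shuttle below 0.008 m), for 0.2 s.
4. the lamp button is pushed in (value of joint lamp above 0.0045 m), for 0.05 s.
At the end, for the whole second after the job is handed in: Carrier flat on the stage over post and pin (3 mm in height, 3 mm at the post, 4 mm at the pin); every mount present upright (0.08 rad), face up, on a pocket floor (3 mm in height, 5 mm from its centre); stage within 8 mm of home; all at rest (all of step 3 and linear speed of each of carrier, mount1, mount2, mount3, mount4 below 0.02 m/s); the robot touches nothing.
It fails at once if the microscope's head or column is struck (more than 8 N) (contact force between head and anything else above 8 N).
It fails at once if one of the other things on the bench (dish, bottle, jar, tweezers, loupe, screwdriver, mouse) is moved more than 30 mm (distance of any of dish, bottle, jar, tweezers, loupe, driver, mouse from where it was at the start of the episode above 0.03 m).
Of mount1, mount2, mount3, mount4 only 3 to 4 are there at a start; the rules pass over those that are not, and their reading is None.
At some moment in a run one of mount1, mount2, mount3, mount4, carrier may be knocked a few centimetres aside while the robot is not near it.
It also fails if it takes over 208 s, if anything falls off the work surface, if the arm or the gripper's body presses on something with over 40 N, if the wrist force passes 120 N, or if a joint passes its speed limit or range.

## Working session

There is one attempt and no reset: what is moved stays moved. The work goes in short steps, Python scripts to look and compute and a tool call to move; the robot and the scene stay as the last step left them, time stands still between calls to the robot, and variables do not carry over. Pictures are saved under pics/ and viewed, at most 14 in all, crops included, and the job is handed in when it is done.

Besides the shell and the picture viewer there is one more tool, called after ">>>" by a JSON object that holds its "fn" and its "kwargs". arm_command: Moves the arm, as the interface text tells. Its arguments: {"type":"object","properties":{"commands":{"type":"array","items":{"type":"number"}},"force":{"type":"number"}},"required":["commands"]}

```bash
mkdir -p pics; ls; cat > h.py <<'E'
import numpy as np, cv2
from station import get_obs, read_camera, hand_in
def snap(name,fn):
    c=read_camera(name); cv2.imwrite(f'pics/{fn}.png',c['img'][:,:,::-1])
    np.savez(f'pics/{fn}.npz',**{k:c[k] for k in('img','camera_matrix','k1','pose')}); return c
def ld(fn): return dict(np.load(f'pics/{fn}.npz'))
def ray(c,u,v):
    K=c['camera_matrix']; k=float(c['k1'])
    d=cv2.undistortPoints(np.array([[[u,v]]],float),K,np.array([k,0,0,0,0.]))[0,0]
    T=c['pose']; return T[:3,3],T[:3,:3]@np.array([d[0],d[1],1])
def at(c,u,v,z):
    o,d=ray(c,u,v); return o+d*(z-o[2])/d[2]
def proj(c,p):
    T=c['pose']; q=T[:3,:3].T@(np.asarray(p,float)-T[:3,3]); x=q[:2]/q[2]
    x=x*(1+float(c['k1'])*(x@x)); K=c['camera_matrix']; return np.array([K[0,0]*x[0]+K[0,2],K[1,1]*x[1]+K[1,2]])
E
python3 - <<'E'
from h import *
o=get_obs(); print(o['t'],o['eef_pos'],o['tool_rot'],o['contact_force'])
for n in('side','top','wrist'):
    c=snap(n,n+'0'); print(n,c['pose'].round(3).tolist(),c['camera_matrix'].tolist(),c['k1'])
for n in('side','top'):
    im=cv2.imread(f'pics/{n}0.png'); cv2.imwrite(f'pics/{n}0b.png',cv2.resize(im,(800,500),interpolation=cv2.INTER_CUBIC))
E
```

```text
pics
0.0 [0.2030361  0.64312915 0.23037329] [-7.54773762e-05  1.52299729e-01  9.88333946e-01 -8.92945945e-04] [0.60876438 0.01406385 0.5863274 ]
side [[0.907, -0.263, 0.328, 0.162], [-0.421, -0.576, 0.701, -0.89], [0.004, -0.774, -0.633, 0.866], [0.0, 0.0, 0.0, 1.0]] [[460.1822100455871, 0.0, 311.39437543089275], [0.0, 460.1822100455871, 198.2316297252224], [0.0, 0.0, 1.0]] -0.05495418887067118
top [[-0.027, -0.992, 0.124, 0.384], [-1.0, 0.028, 0.007, -0.024], [-0.011, -0.124, -0.992, 1.475], [0.0, 0.0, 0.0, 1.0]] [[476.3871285312013, 0.0, 314.2392840613801], [0.0, 476.3871285312013, 213.91682744193565], [0.0, 0.0, 1.0]] -0.015783317932125326
wrist [[0.301, 0.909, 0.29, 0.13], [0.954, -0.286, -0.094, 0.667], [-0.002, 0.304, -0.953, 0.372], [0.0, 0.0, 0.0, 1.0]] [[287.987966244874, 0.0, 319.3345952526431], [0.0, 287.987966244874, 201.05034207460272], [0.0, 0.0, 1.0]] 0.008169120823398648
```

View pics/side0b.png

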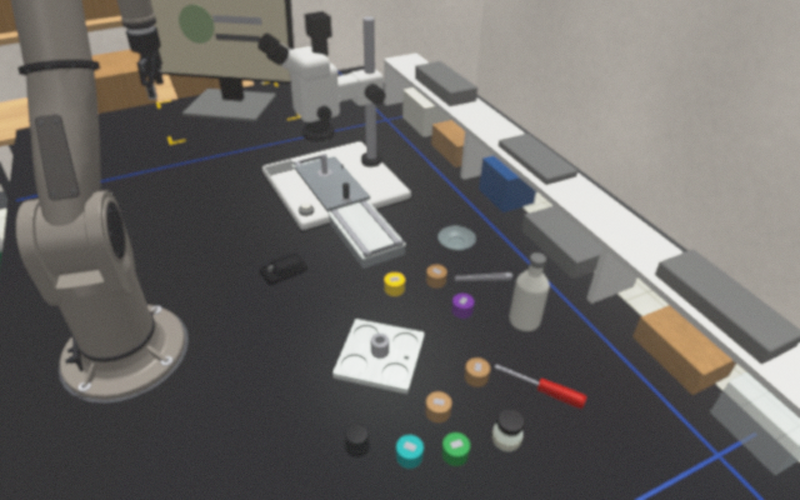

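View pics/top0b.png

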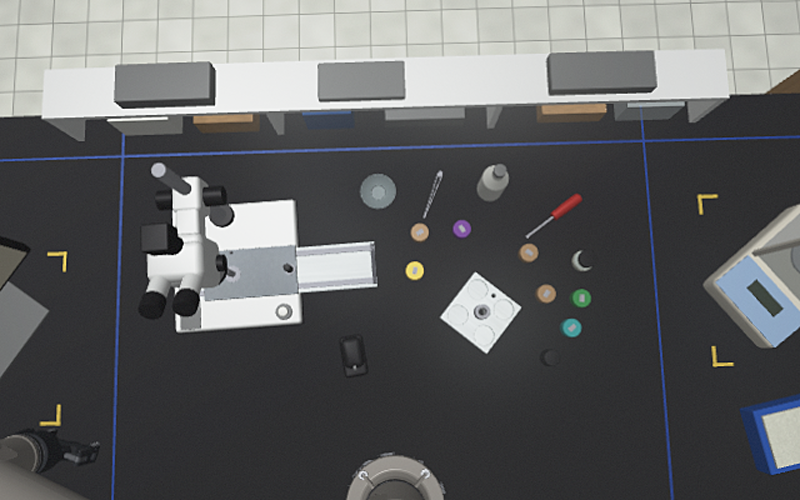

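The top view (800 px scale) shows orange mounts at (420,232), (529,253) and (546,294). The carrier is at (481,312) with its pin hole at (493,296), the pull post at (289,268) and the lamp at (284,312). The yellow, purple, green and turquoise pieces are decoys. I'll enlarge two crops.

```bash
python3 - <<'E'
from h import *
im=cv2.imread('pics/top0.png')
cv2.imwrite('pics/c1.png',cv2.resize(im[165:290,310:470],None,fx=5,fy=4.8,interpolation=cv2.INTER_CUBIC)) 
cv2.imwrite('pics/c2.png',cv2.resize(im[150:270,140:300],None,fx=5,fy=5,interpolation=cv2.INTER_CUBIC))
E
```

```text
(no output)
```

View pics/c1.png

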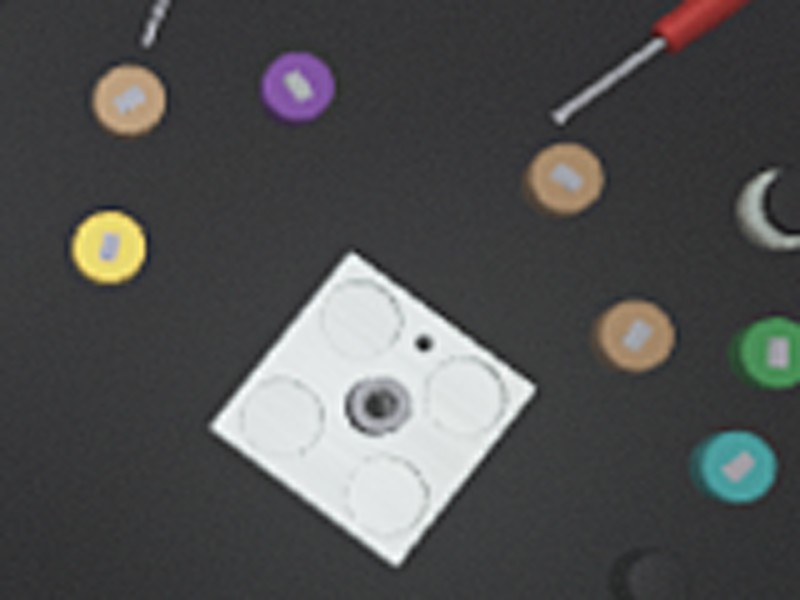

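View pics/c2.png

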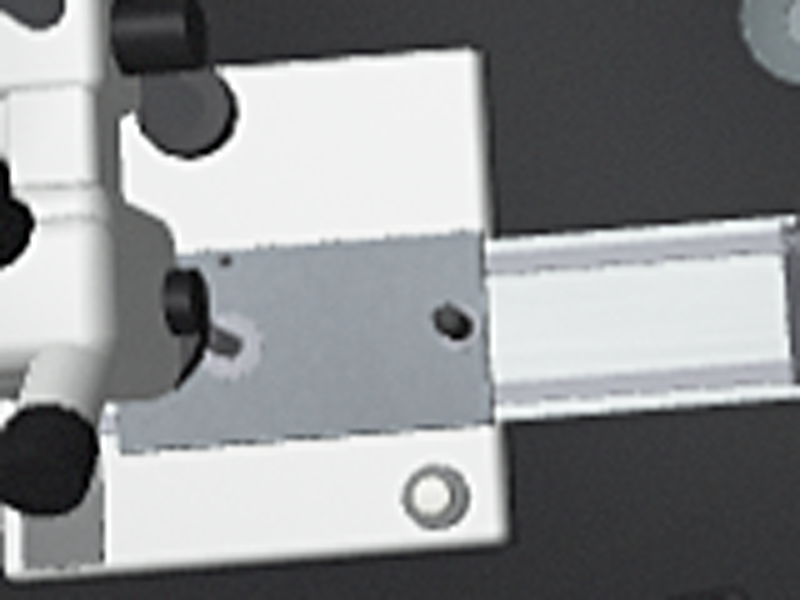

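```bash
cat >> h.py <<'E'
def crop(u,v,x0,y0,fx,fy): return x0+(u+.5)/fx-.5, y0+(v+.5)/fy-.5
E
python3 - <<'E'
from h import *
c=ld('top0')
A=lambda u,v,z: at(c,*crop(u,v,310,165,5,4.8),z)[:2]
B=lambda u,v,z: at(c,*crop(u,v,140,150,5,5),z)[:2]
C=np.array([A(352,252,.014),A(537,387,.014),A(398,567,.014),A(210,427,.014)])
print('corners',C.round(4).tolist(),'ctr',C.mean(0), [np.linalg.norm(C[i]-C[i-1]).round(4) for i in range(4)])
print('hub',A(378,405,.05),'hole',A(425,344,.014))
p=A(425,344,.014)-C.mean(0); print('hole vec',p,np.hypot(*p),np.degrees(np.arctan2(p[1],p[0])))
e=(C[0]+C[1])/2-C.mean(0);print('edge dir',np.degrees(np.arctan2(e[1],e[0])))
for n,q in dict(m1=(130,100),m2=(566,178),m3=(637,335),yel=(110,247),pur=(298,87),grn=(775,353)).items(): print(n,A(*q,.032))
print('shuttle corners',B(482,232,.05),B(493,424,.05),'far edges',B(190,250,.05),B(120,452,.05))
a=B(482,232,.05)-B(190,250,.05);b=B(493,424,.05)-B(120,452,.05)
print('dir',np.degrees(np.arctan2(a[1],a[0])),np.degrees(np.arctan2(b[1],b[0])))
print('post top',B(446,315,.094),'postfoot',B(460,329,.05),'lamp',B(436,496,.046),'pin foot?',B(226,260,.064),'ring',B(232,347,.05))
print('base corners',B(482,52,.028),B(505,540,.028), 'bed end', B(795,218,.04),B(797,395,.04))
# check with side: mounts at 800x500 px
s=ld('side0'); k=.8
for n,q in dict(m1=(437,270),m2=(478,367),m3=(439,400)).items(): print(n,at(s,q[0]*k,q[1]*k,.032)[:2])
print('hub',at(s,380*k,340*k,.05)[:2],'pull',at(s,346*k,185*k,.094)[:2],'lamp',at(s,306*k,208*k,.046)[:2])
E
```

```text
corners [[0.5508, -0.2157], [0.461, -0.3251], [0.3498, -0.2349], [0.4411, -0.1241]] ctr [ 0.45068569 -0.22497841] [np.float64(0.1429), np.float64(0.1415), np.float64(0.1432), np.float64(0.1436)]
hub [ 0.45058773 -0.22233792] hole [ 0.49040033 -0.25791433]
hole vec [ 0.03971464 -0.03293592] 0.05159484181173475 -39.669399249869734
edge dir -39.439693846814684
m1 [ 0.65053984 -0.08133504]
m2 [ 0.5925551  -0.34619788]
m3 [ 0.49121122 -0.38372091]
yel [ 0.55608731 -0.06608785]
pur [ 0.65605502 -0.18486303]
grn [ 0.47751033 -0.46658866]
shuttle corners [0.62334629 0.22253062] [0.50628664 0.21663896] far edges [0.61736049 0.4005739 ] [0.49550645 0.44184521]
dir -88.07444301057772 -87.25945244226108
post top [0.56729894 0.23637549] postfoot [0.56437591 0.23621987] lamp [0.46419827 0.25194287] pin foot? [0.60835712 0.37458216] ring [0.55726726 0.37450689]
base corners [0.7405428  0.22566438] [0.43741677 0.21356114] bed end [0.62823097 0.0326626 ] [0.51969565 0.03390119]
m1 [ 0.65723076 -0.0787302 ]
m2 [ 0.59714973 -0.34679196]
m3 [ 0.49727103 -0.38056178]
hub [ 0.45431356 -0.22629883] pull [0.56817553 0.23027802] lamp [0.46588634 0.24463515]
```

```bash
cat >> h.py <<'E'
from scipy.spatial.transform import Rotation as R
def tool():
    o=get_obs(); q=o['tool_rot']; return np.array(o['eef_pos']),R.from_quat([q[1],q[2],q[3],q[0]])
def want(psi):  # tool down, closing axis at psi deg
    a=np.radians(psi); y=np.array([np.cos(a),np.sin(a),0]); z=np.array([0,0,-1.]); return R.from_matrix(np.c_[np.cross(y,z),y,z])
def plan(*w):
    p,r=tool(); print('now',p.round(4),'psi',np.degrees(np.arctan2(*r.as_matrix()[[1,0],1])).round(2),'F',np.round(get_obs()['contact_force'],1),'t',round(get_obs()['t'],1))
    for x,y,z,psi in w:
        d=r.inv().apply(np.array([x,y,z])-p); t=np.degrees((r.inv()*want(psi)).as_rotvec()); print((d*1000).round(1),t.round(1))
E
python3 - <<'E'
from h import *
plan((.25,.45,.23,80),(.33,.28,.23,92.4),(.40,.2,.23,92.4),(.566,.236,.23,92.4))
E
```

```text
now [0.2031 0.6433 0.2305] psi 72.48 F [-0.2 -0.3  0.2] t 0.1
[-102.9 -170.2    0.8] [-0.1  0.  -7.5]
[-230.4 -308.2    1. ] [ -0.1  -0.  -19.9]
[-321.2 -363.4    1.1] [ -0.1  -0.  -19.9]
[-468.7 -279.1    1. ] [ -0.1  -0.  -19.9]
```

>>> {"fn": "arm_command", "kwargs": {"commands": [-0.026,-0.042,0,0,0,-2,1,-0.052,-0.085,0,0,0,-4,1,-0.078,-0.128,0,0,0,-6,1,-0.103,-0.17,0,0,0,-8,1,-0.135,-0.205,0,0,0,-12,1,-0.167,-0.24,0,0,0,-15,1,-0.2,-0.275,0,0,0,-18,1,-0.23,-0.308,0,0,0,-20,1]}}

```text
t: 0.95
eef_pos: [0.3304, 0.2785, 0.2313]
tool_rot: [0.0, -0.022, 1.0, 0.0]
contact_force: [0.8, 0.8, -0.1]
gripper_width: 1.006
grasp_force: 0.0
```

```bash
python3 - <<'E'
from h import *
plan((.40,.2,.23,92.4),(.566,.236,.23,92.4))
E
```

```text
now [0.3304 0.2785 0.2313] psi 92.56 F [ 0.8  0.8 -0.1] t 0.9
[-66.1 -81.5   1.3] [0.  0.  0.2]
[-233.5  -52.9    1.3] [0.  0.  0.2]
```

>>> {"fn": "arm_command", "kwargs": {"commands": [-0.033,-0.041,0,0,0,0,1,-0.066,-0.08,0,0,0,0,1,-0.11,-0.073,0,0,0,0,1,-0.15,-0.066,0,0,0,0,1,-0.19,-0.06,0,0,0,0,1,-0.234,-0.053,0,0,0,0,1,-0.234,-0.053,0.03,0,0,0,1,-0.234,-0.053,0.06,0,0,0,1]}}

```text
t: 1.75
eef_pos: [0.5676, 0.2381, 0.1706]
tool_rot: [0.001, -0.021, 1.0, 0.0]
contact_force: [-1.4, 0.3, -0.3]
gripper_width: 1.001
grasp_force: 0.0
```

```bash
python3 - <<'E'
from h import *
c=snap('wrist','w1'); plan()
cv2.imwrite('pics/w1b.png',cv2.resize(c['img'][:,:,::-1],(800,500),interpolation=cv2.INTER_CUBIC))
print(proj(c,(.566,.236,.094))*1.25,proj(c,(.464,.252,.046))*1.25)
E
```

```text
now [0.5635 0.2367 0.1649] psi 92.48 F [-2.5 -0.6 -3.3] t 1.8
[395.262522   259.37380529] [425.31728692  96.07422393]
```

View pics/w1b.png

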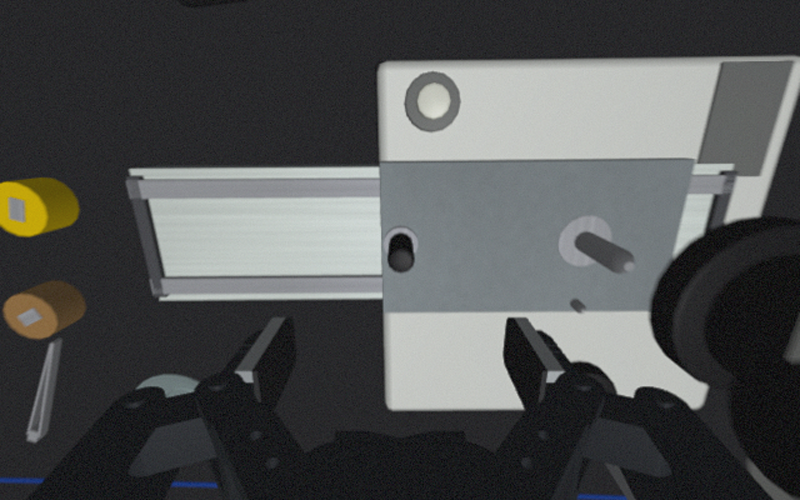

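The wrist view (800 px scale) shows the pull post top at (401,260), the lamp at (434,100), the seat ring at (585,241) and the post tip at (628,266).

```bash
python3 - <<'E'
from h import *
c=ld('w1'); f=lambda u,v,z: at(c,u*.8,v*.8,z)[:2].round(4)
print('post',f(401,260,.094),'postfoot',f(400,240,.05),'lamp',f(434,100,.046),'seat',f(585,241,.05),'posttip',f(629,267,.106),'pintip',f(583,308,.064))
a=f(383,160,.05);b=f(691,158,.05);d=f(383,304,.05);print('edge',a,b,np.degrees(np.arctan2(*(b-a)[::-1])),'front',d,np.degrees(np.arctan2(*(d-a)[::-1])))
plan((.566,.236,.066,92.4))
E
```

```text
post [0.5663 0.2397] postfoot [0.5656 0.2391] lamp [0.4662 0.2581] seat [0.5604 0.3791] posttip [0.5607 0.3784] pintip [0.6094 0.3805]
edge [0.5072 0.2245] [0.497  0.4409] 92.69863552182846 front [0.6196 0.2278] 1.6816883818215755
now [0.5635 0.2367 0.1649] psi 92.48 F [-2.5 -0.6 -3.3] t 1.8
[-3.1 -0.4 98.9] [-0.2 -0.4  0.1]
```

>>> {"fn": "arm_command", "kwargs": {"commands": [-0.003,0.002,0.0,0,0,0,0.5,-0.003,0.002,0.0,0,0,0,0.5,-0.003,0.002,0.03,0,0,0,0.5,-0.003,0.002,0.06,0,0,0,0.5,-0.003,0.002,0.09,0,0,0,0.5,-0.003,0.002,0.1,0,0,0,0.5,-0.003,0.002,0.1,0,0,0,0.1,-0.003,0.002,0.1,0,0,0,0.1], "force": 60}}

```text
t: 2.6
eef_pos: [0.5698, 0.2402, 0.0731]
tool_rot: [0.001, -0.022, 1.0, 0.0]
contact_force: [-1.7, -1.4, -1.2]
gripper_width: 0.188
grasp_force: 58.6
```

>>> {"fn": "arm_command", "kwargs": {"commands": [0,0,0,0,0,0,0,0,0,0,0,0,0,0,0,0,0,0,0,0,0]}}

```text
t: 2.9
eef_pos: [0.5698, 0.2402, 0.0731]
tool_rot: [0.001, -0.021, 1.0, 0.001]
contact_force: [-2.1, -1.6, 7.2]
gripper_width: 0.186
grasp_force: 59.2
```

>>> {"fn": "arm_command", "kwargs": {"commands": [0,-0.02,0,0,0,0,0,0,-0.05,0,0,0,0,0,0,-0.08,0,0,0,0,0,0,-0.11,0,0,0,0,0,0,-0.14,0,0,0,0,0,0,-0.17,0,0,0,0,0,0,-0.2,0,0,0,0,0,0,-0.22,0,0,0,0,0]}}

```text
t: 3.7
eef_pos: [0.5809, 0.02, 0.0731]
tool_rot: [0.003, -0.021, 1.0, 0.001]
contact_force: [1.9, 5.6, 2.2]
gripper_width: 0.186
grasp_force: 59.3
```

>>> {"fn": "arm_command", "kwargs": {"commands": [0,-0.01,0,0,0,0,0,0,-0.018,0,0,0,0,0,0,-0.022,0,0,0,0,0,0,-0.024,0,0,0,0,0]}}

```text
t: 4.1
eef_pos: [0.5813, 0.0123, 0.0731]
tool_rot: [0.002, -0.027, 1.0, 0.008]
contact_force: [-2.1, 37.8, 9.1]
gripper_width: 0.182
grasp_force: 61.3
```

```bash
python3 - <<'E'
from h import *
plan()
E
```

```text
now [0.5813 0.0123 0.0731] psi 93.09 F [-2.1 37.8  9.1] t 4.1
```

>>> {"fn": "arm_command", "kwargs": {"commands": [0,0.015,0,0,0,0,0,0,0.015,0,0,0,0,0.5,0,0.015,0,0,0,0,0.5,0,0.015,0,0,0,0,0.5,0,0.015,-0.04,0,0,0,0.5,0,0.015,-0.08,0,0,0,0.8,0.01,0.06,-0.12,0,0,0,1,0.01,0.1,-0.12,0,0,0,1]}}

```text
t: 4.9
eef_pos: [0.567, 0.0922, 0.1953]
tool_rot: [0.003, -0.017, 1.0, -0.0]
contact_force: [1.4, 0.5, 0.4]
gripper_width: 0.977
grasp_force: 0.0
```

>>> {"fn": "arm_command", "kwargs": {"commands": [0,0.03,0,0,0,0,1,0,0.03,0,0,0,0,1,0,0.03,0,0,0,0,1]}}

```text
t: 5.2
eef_pos: [0.5634, 0.125, 0.1909]
tool_rot: [-0.0, -0.022, 1.0, -0.0]
contact_force: [0.1, -0.8, -0.1]
gripper_width: 1.004
grasp_force: 0.0
```

```bash
python3 - <<'E'
from h import *
c=snap('wrist','w2'); plan()
cv2.imwrite('pics/w2b.png',cv2.resize(c['img'][:,:,::-1],(800,500),interpolation=cv2.INTER_CUBIC))
E
```

```text
now [0.5636 0.1238 0.1909] psi 92.37 F [ 1.1 -0.4  0.2] t 5.2
```

View pics/w2b.png

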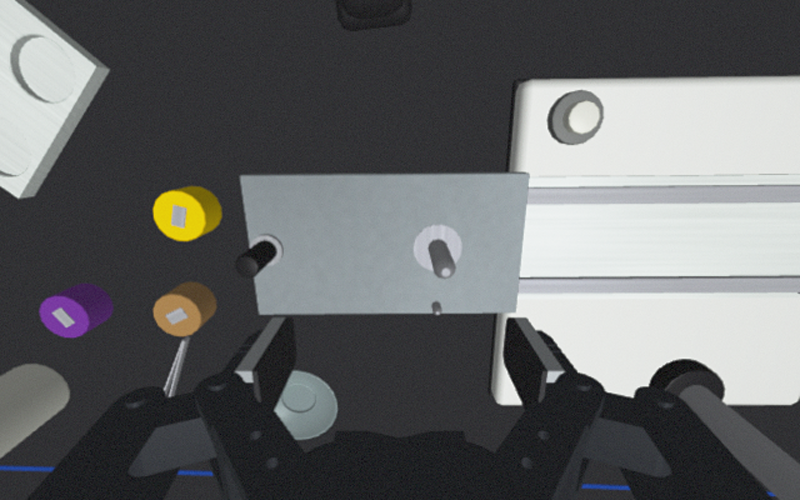

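The stage is out (800 px scale). The seat ring is at (438,248), the post tip at (448,271), the pin tip at (437,311), the pull post top at (250,263) and orange mount m1's top at about (178,314).

```bash
python3 - <<'E'
from h import *
c=ld('w2'); f=lambda u,v,z: at(c,u*.8,v*.8,z)[:2].round(4)
print('seat',f(438,248,.05),'tip',f(448,271,.106),'pintip',f(437,311,.064),'pull',f(250,263,.094),'lamp',f(582,117,.046),'m1',f(177,315,.032),'yel',f(178,213,.032))
a=f(243,175,.05);b=f(528,173,.05);print('edge',a,b,np.degrees(np.arctan2(*(b-a)[::-1])))
plan((.50,.0,.23,92.4),(.40,-.20,.23,100),(.43,-.222,.23,140),(.43,-.222,.23,50))
print(get_obs()['q'])
E
```

```text
seat [0.5722 0.1576] tip [0.5711 0.1586] pintip [0.6224 0.1592] pull [0.5757 0.0208] lamp [0.4669 0.2574] m1 [ 0.6532 -0.0771] yel [ 0.5564 -0.0626]
edge [0.52   0.0027] [0.5089 0.2222] 92.89495150621818
now [0.5636 0.1238 0.1909] psi 92.37 F [ 1.1 -0.4  0.2] t 5.2
[  68.6 -121.1  -38.9] [-0.1 -0.1 -0. ]
[ 176.8 -316.8  -38.5] [-0.1 -0.1 -7.6]
[ 147.8 -340.   -38.5] [ -0.   -0.1 -47.6]
[ 147.8 -340.   -38.5] [-0.1 -0.  42.4]
[-0.5195077   0.3640112   0.24638589  1.84923429 -0.1062361   0.94240123
  1.38613201]
```

```bash
python3 - <<'E'
from h import *
for n,l in (('w1',[(380,62),(386,408)]),('w2',[(516,82),(497,402)])):
    c=ld(n); f=lambda u,v,z: at(c,u*.8,v*.8,z)[:2].round(4)
    print(n,[f(u,v,.028) for u,v in l])
c=ld('w1'); f=lambda u,v,z: at(c,u*.8,v*.8,z)[:2].round(4)
print('bed end',[[f(u,v,z) for z in(.028,.038,.05)] for u,v in((130,169),(160,299))])
E
```

```text
w1 [array([0.4414, 0.2196]), array([0.7406, 0.2332])]
w2 [array([0.4426, 0.2102]), array([0.7407, 0.2331])]
bed end [[array([0.524 , 0.0293]), array([0.5228, 0.0365]), array([0.5214, 0.0452])], [array([0.6337, 0.0346]), array([0.6287, 0.0416]), array([0.6226, 0.0501])]]
```

>>> {"fn": "arm_command", "kwargs": {"commands": [0.016,-0.042,-0.01,0,0,6,1,0.032,-0.085,-0.02,0,0,12,1,0.048,-0.128,-0.03,0,0,18,1,0.064,-0.17,-0.03,0,0,24,1,0.08,-0.213,-0.03,0,0,30,1,0.096,-0.256,-0.03,0,0,36,1,0.112,-0.299,-0.03,0,0,42,1,0.128,-0.341,-0.03,0,0,42,1]}}

```text
t: 6.05
eef_pos: [0.4482, -0.2242, 0.2213]
tool_rot: [-0.0, 0.341, 0.94, -0.0]
contact_force: [-0.2, -0.1, 0.1]
gripper_width: 0.998
grasp_force: 0.0
```

>>> {"fn": "arm_command", "kwargs": {"commands": [0,0,0,0,0,0,1,0,0,0,0,0,0,1,0,0,0,0,0,0,1]}}

```text
t: 6.35
eef_pos: [0.4502, -0.2205, 0.221]
tool_rot: [-0.0, 0.338, 0.941, 0.0]
contact_force: [0.3, 0.2, 1.9]
gripper_width: 1.0
grasp_force: 0.0
```

```bash
python3 - <<'E'
from h import *
c=snap('wrist','w3'); plan()
cv2.imwrite('pics/w3b.png',cv2.resize(c['img'][:,:,::-1],(800,500),interpolation=cv2.INTER_CUBIC))
E
```

```text
now [ 0.4505 -0.22    0.221 ] psi 50.51 F [-0.2  0.6  0.7] t 6.4
```

View pics/w3b.png

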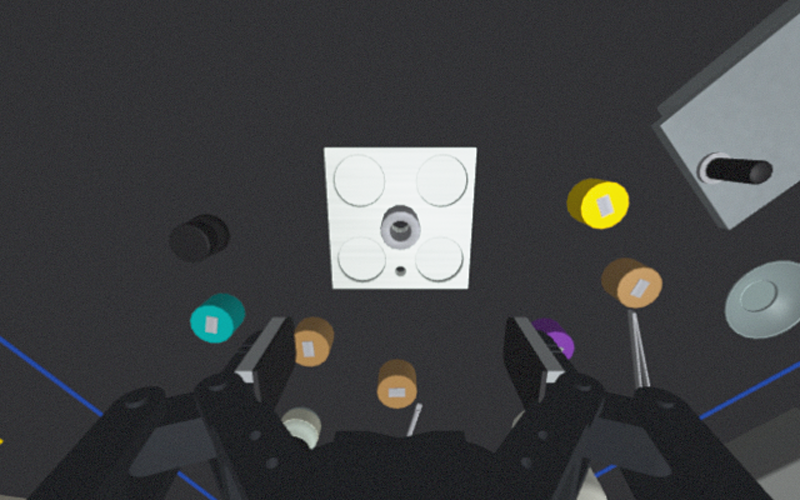

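The plate's corners are at (325,148), (476,148), (468,289) and (333,289), so it is nearly aligned with the tool. The hole is at (401,271) and the hub top at (400,230).

```bash
python3 - <<'E'
from h import *
c=ld('w3'); g=c['img'].astype(int).min(2)
m=(g>140).astype(np.uint8); m[:,:250]=0;m[:,400:]=0;m[:110]=0;m[240:]=0
cn=max(cv2.findContours(m,cv2.RETR_EXTERNAL,cv2.CHAIN_APPROX_NONE)[0],key=cv2.contourArea)[:,0,:]
H=cv2.minAreaRect(cn); q=cv2.approxPolyDP(cv2.convexHull(cn),8,True)[:,0]; print(q*1.25)
P=np.array([at(c,*p,.014)[:2] for p in cn])
r=cv2.minAreaRect(P.astype(np.float32)); print('rect',r)
f=lambda u,v,z: at(c,u*.8,v*.8,z)[:2].round(4)
h=f(401,271,.014); print('hole',h,'hubtop',f(400,230,.05), 'dir',np.degrees(np.arctan2(*(h-np.array(r[0]))[::-1])),'psi',50.5)
print('m2,m3',f(397,388,.032),f(309,349,.032))
E
```

```text
[[475.   147.5 ]
 [466.25 287.5 ]
 [332.5  287.5 ]
 [325.   147.5 ]]
rect ((0.45340847969055176, -0.22136308252811432), (0.14247828722000122, 0.1414508819580078), 50.45453643798828)
hole [ 0.4945 -0.2536] hubtop [ 0.453  -0.2208] dir -38.11471914268272 psi 50.5
m2,m3 [ 0.5922 -0.3398] [ 0.4952 -0.3801]
```

>>> {"fn": "arm_command", "kwargs": {"commands": [-0.003,0.001,0.045,0,0,0,1,-0.003,0.001,0.09,0,0,0,1,-0.003,0.001,0.135,0,0,0,1,-0.003,0.001,0.17,0,0,0,1,-0.003,0.001,0.19,0,0,0,1,-0.003,0.001,0.198,0,0,0,1,-0.003,0.001,0.198,0,0,0,1,-0.003,0.001,0.198,0,0,0,1], "force": 80}}

```text
t: 7.2
eef_pos: [0.4544, -0.2216, 0.0242]
tool_rot: [0.001, 0.338, 0.941, 0.0]
contact_force: [0.4, 0.8, 0.0]
gripper_width: 1.001
grasp_force: 0.0
```

>>> {"fn": "arm_command", "kwargs": {"commands": [0,0,0,0,0,0,0.3,0,0,0,0,0,0,0.3,0,0,0,0,0,0,0.3,0,0,0,0,0,0,0.3,0,0,0,0,0,0,0.3]}}

```text
t: 7.7
eef_pos: [0.454, -0.2219, 0.0242]
tool_rot: [0.001, 0.338, 0.941, 0.0]
contact_force: [-1.0, 0.8, 7.7]
gripper_width: 0.393
grasp_force: 79.7
```

>>> {"fn": "arm_command", "kwargs": {"commands": [0,0,-0.01,0,0,0,0.3,0,0,-0.04,0,0,0,0.3,0,0,-0.08,0,0,0,0.3,0,0,-0.12,0,0,0,0.3,0,0,-0.16,0,0,0,0.3,0,0,-0.176,0,0,0,0.3,0,0,-0.176,0,0,0,0.3]}}

```text
t: 8.4
eef_pos: [0.4546, -0.2221, 0.2018]
tool_rot: [0.002, 0.338, 0.941, 0.001]
contact_force: [0.5, -0.4, -5.1]
gripper_width: 0.401
grasp_force: 81.3
```

```bash
python3 - <<'E'
from h import *
plan((.50,.0,.2,71),(.571,.158,.2,92.4))
E
```

```text
now [ 0.4546 -0.2221  0.2018] psi 50.47 F [ 0.5 -0.4 -5.1] t 8.4
[106.3 200.2   1.9] [  0.1   0.3 -20.5]
[152.1 367.3   2.1] [  0.1   0.3 -41.9]
```

>>> {"fn": "arm_command", "kwargs": {"commands": [0.015,0.036,0,0,0,-4,0.3,0.03,0.072,0,0,0,-8,0.3,0.046,0.11,0,0,0,-12,0.3,0.06,0.147,0,0,0,-16,0.3,0.076,0.184,0,0,0,-21,0.3,0.091,0.22,0,0,0,-26,0.3,0.106,0.257,0,0,0,-31,0.3,0.122,0.294,0,0,0,-36,0.3]}}

```text
t: 9.2
eef_pos: [0.5453, 0.0839, 0.1973]
tool_rot: [-0.002, 0.029, 1.0, -0.001]
contact_force: [0.1, -1.3, -4.0]
gripper_width: 0.398
grasp_force: 81.2
```

```bash
python3 - <<'E'
from h import *
plan((.573,.158,.2,92.4))
E
```

```text
now [0.5453 0.0839 0.1973] psi 86.67 F [ 0.1 -1.3 -4. ] t 9.2
[-23.3  75.5  -2.9] [-0.1 -0.2 -5.7]
```

>>> {"fn": "arm_command", "kwargs": {"commands": [-0.012,0.038,-0.003,0,0,-3,0.3,-0.023,0.075,-0.003,0,0,-6,0.3,-0.023,0.075,-0.003,0,0,-6,0.3,-0.023,0.075,-0.003,0,0,-6,0.3,-0.023,0.075,-0.003,0,0,-6,0.3]}}

```text
t: 9.7
eef_pos: [0.5729, 0.1546, 0.2007]
tool_rot: [-0.002, -0.021, 1.0, -0.001]
contact_force: [-0.1, 0.2, -4.1]
gripper_width: 0.399
grasp_force: 81.4
```

```bash
python3 - <<'E'
from h import *
plan((.573,.158,.16,92.4)); c=snap('wrist','w4')
t=snap('top','t4')
cv2.imwrite('pics/w4b.png',c['img'][:,:,::-1])
cv2.imwrite('pics/t4b.png',cv2.resize(t['img'][150:270,140:300,::-1],None,fx=5,fy=5,interpolation=cv2.INTER_CUBIC))
E
```

```text
now [0.5729 0.1546 0.2007] psi 92.38 F [-0.1  0.2 -4.1] t 9.7
[-0.3  3.5 40.7] [-0.1 -0.2 -0. ]
```

View pics/w4b.png

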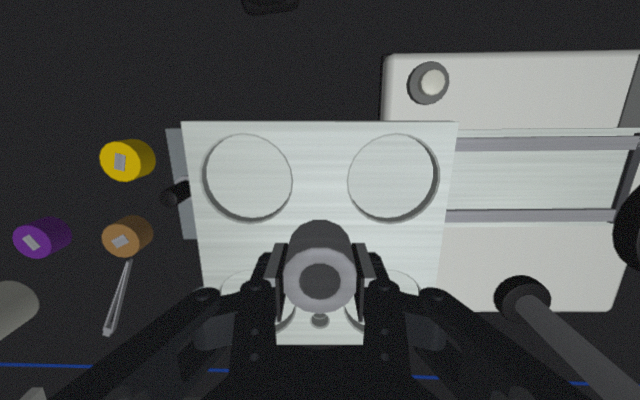

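Carrier held: hub top centre about (320,281), plate top edge from (183,122) to (459,122). The shuttle can be seen behind it.

```bash
python3 - <<'E'
from h import *
c=ld('w4'); z=.2007-.0242
print('hub',at(c,320,281,z+.05)[:2])
P=[at(c,u,v,z+.014)[:2] for u,v in((183,122),(459,122))]; d=P[1]-P[0]; print(P,np.linalg.norm(d),'edge',np.degrees(np.arctan2(d[1],d[0])))
m=sum(P)/2; print('center from edge mid', m+.071*np.array([d[1],-d[0]])/np.linalg.norm(d))
print('hole',at(c,319.5,321,z+.014)[:2],'stage lamp',at(c,431,82,.046)[:2])
g=c['img'].astype(int).min(2); print(g[210:260:10,176:190].tolist()[0], g[116:128,320].tolist())
E
```

```text
hub [0.57203829 0.15539579]
[array([0.50517638, 0.08256546]), array([0.49930993, 0.22313608])] 0.14069297575204048 edge 92.38974416586377
center from edge mid [0.57318141 0.15581125]
hole [0.62471726 0.15729467] stage lamp [0.46666615 0.25679592]
[34, 35, 77, 105, 111, 110, 106, 111, 114, 109, 110, 110, 113, 112] [30, 29, 32, 41, 65, 131, 174, 183, 186, 179, 184, 179]
```

>>> {"fn": "arm_command", "kwargs": {"commands": [0.0005,0.0025,0.03,0,0,0,0.3,0.0005,0.0025,0.06,0,0,0,0.3,0.0005,0.0025,0.075,0,0,0,0.3,0.0005,0.0025,0.085,0,0,0,0.3,0.0005,0.0025,0.09,0,0,0,0.3,0.0005,0.0025,0.09,0,0,0,0.3]}}

```text
t: 10.4
eef_pos: [0.5732, 0.1578, 0.1121]
tool_rot: [-0.001, -0.021, 1.0, -0.0]
contact_force: [-1.9, -2.9, -6.1]
gripper_width: 0.404
grasp_force: 81.4
```

>>> {"fn": "arm_command", "kwargs": {"commands": [0,0,0.006,0,0,0,0.3,0,0,0.012,0,0,0,0.3,0,0,0.018,0,0,0,0.3,0,0,0.018,0,0,0,0.3]}}

```text
t: 10.8
eef_pos: [0.5731, 0.1579, 0.0941]
tool_rot: [-0.0, -0.021, 1.0, -0.0]
contact_force: [-2.2, -3.9, -6.1]
gripper_width: 0.4
grasp_force: 81.3
```

>>> {"fn": "arm_command", "kwargs": {"commands": [0.0004,-0.0007,0.006,0,0,0,0.3,0.0004,-0.0007,0.011,0,0,0,0.3,0.0004,-0.0007,0.016,0,0,0,0.3,0.0004,-0.0007,0.019,0,0,0,0.3,0.0004,-0.0007,0.019,0,0,0,0.3]}}

```text
t: 11.3
eef_pos: [0.5731, 0.158, 0.0748]
tool_rot: [-0.0, -0.022, 1.0, -0.0]
contact_force: [-2.3, -2.6, -5.4]
gripper_width: 0.397
grasp_force: 81.3
```

>>> {"fn": "arm_command", "kwargs": {"commands": [0,0,0.001,0,0,0,0.3,0,0,0.001,0,0,0,0.3]}}

```text
t: 11.5
eef_pos: [0.5731, 0.158, 0.0743]
tool_rot: [-0.0, -0.022, 1.0, 0.0]
contact_force: [-2.8, -2.0, -3.6]
gripper_width: 0.404
grasp_force: 81.7
```

>>> {"fn": "arm_command", "kwargs": {"commands": [0,0,0,0,0,0,0.6,0,0,0,0,0,0,0.8,0,0,0,0,0,0,1,0,0,-0.03,0,0,0,1,0,0,-0.07,0,0,0,1,0,0,-0.11,0,0,0,1,0.01,0,-0.15,0,0,0,1,0.01,0,-0.15,0,0,0,1]}}

```text
t: 12.3
eef_pos: [0.5662, 0.1588, 0.2308]
tool_rot: [0.005, -0.022, 1.0, 0.002]
contact_force: [0.2, 0.4, -0.0]
gripper_width: 1.005
grasp_force: 0.0
```

```bash
python3 - <<'E'
from h import *
c=snap('wrist','w5'); plan()
cv2.imwrite('pics/w5b.png',cv2.resize(c['img'][:,:,::-1],(800,500),interpolation=cv2.INTER_CUBIC))
E
```

```text
now [0.5651 0.1586 0.228 ] psi 92.5 F [-0.5 -0.2 -0.8] t 12.3
```

View pics/w5b.png

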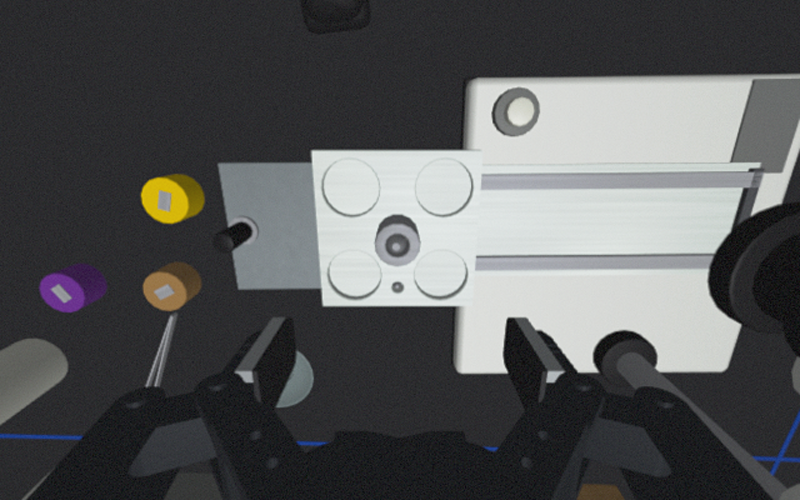

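```bash
cat >> h.py <<'E'
def blobs(c,z,lo=(5,90,60),hi=(16,255,255),amin=150):
    h=cv2.cvtColor(c['img'],cv2.COLOR_RGB2HSV); m=cv2.inRange(h,lo,hi); return m
E
python3 - <<'E'
from h import *
c=ld('w5'); f=lambda u,v,z: at(c,u*.8,v*.8,z)[:2]
Q=np.array([f(u,v,.064) for u,v in((312,151),(481,150),(475,306),(323,307))]); C=Q.mean(0)
d=Q[1]-Q[0]+Q[2]-Q[3]; print('center',C,'yaw',np.degrees(np.arctan2(d[1],d[0])),'hub',f(398,243,.1),'hole',f(398,287,.064), 'lamp',f(518,111,.046))
for u,v in((351,186),(444,186),(354,274),(441,274)): print('pocket rim',f(u,v,.064))
print('m1',f(165,292,.032))
hsv=cv2.cvtColor(c['img'],cv2.COLOR_RGB2HSV); print('m1 hsv top',hsv[int(281*.8),int(160*.8)],'side',hsv[int(283*.8),int(192*.8)],hsv[int(302*.8),int(158*.8)])
plan((.65,-.08,.20,92.4))
E
```

```text
center [0.57341293 0.15917199] yaw 92.79836854447834 hub [0.57075344 0.15914193] hole [0.62455217 0.16145195] lamp [0.46657451 0.25617489]
pocket rim [0.53286324 0.11760721]
pocket rim [0.52947588 0.19656566]
pocket rim [0.61322623 0.12046676]
pocket rim [0.60987711 0.20045449]
m1 [ 0.65418509 -0.07673626]
m1 hsv top [ 18 141 150] side [ 16 140  80] [ 16 128 151]
now [0.5651 0.1586 0.228 ] psi 92.5 F [-0.5 -0.2 -0.8] t 12.3
[ -74.2 -242.2   27.7] [0.2 0.4 0.1]
```

>>> {"fn": "arm_command", "kwargs": {"commands": [-0.013,-0.04,0,0,0,0,1,-0.026,-0.08,0,0,0,0,1,-0.039,-0.12,0,0,0,0,1,-0.052,-0.16,0,0,0,0,1,-0.065,-0.2,0.02,0,0,0,1,-0.078,-0.24,0.06,0,0,0,1,-0.078,-0.24,0.08,0,0,0,1,-0.078,-0.24,0.08,0,0,0,1]}}

```text
t: 13.15
eef_pos: [0.6484, -0.0806, 0.1392]
tool_rot: [-0.004, -0.02, 1.0, -0.0]
contact_force: [0.1, 0.7, -0.2]
gripper_width: 0.999
grasp_force: 0.0
```

```bash
python3 - <<'E'
from h import *
plan((.6535,-.0775,.011,92.5)); c=snap('wrist','w6')
cv2.imwrite('pics/w6b.png',c['img'][:,:,::-1])
E
```

```text
now [ 0.6484 -0.0806  0.1392] psi 92.3 F [ 0.1  0.7 -0.2] t 13.2
[ -6.3   3.  128.2] [-0.  -0.5 -0.2]
```

View pics/w6b.png

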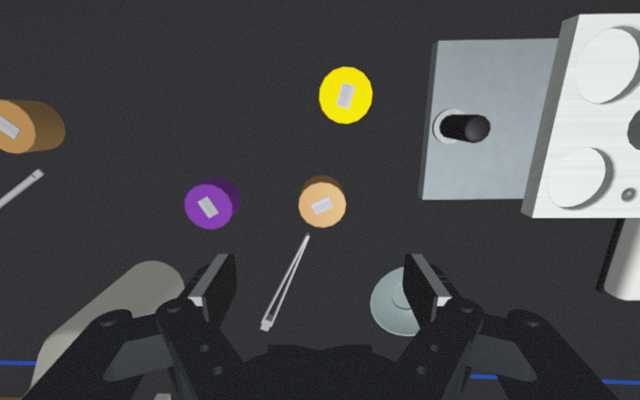

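m1's top is at (322,205). The dish is at (403,300) with its rim reaching left to about x=371, and the tweezers' tip is at (307,236).

```bash
python3 - <<'E'
from h import *
c=ld('w6'); t=ld('top0')
m=at(c,322,205,.032)[:2]; print('m1',m,'dish top',at(t,302.4,152.8,.009)[:2],'wr rim left',at(c,371,297,.018)[:2],'tweezer tip',at(c,307,236,.008)[:2],'top',at(t,*crop(148,42,310,165,5,4.8),.008)[:2], 'm2', at(c,10,127,.032)[:2])
plan((*m,.011,92.5))
E
```

```text
m1 [ 0.65367003 -0.07754746] dish top [0.7622556  0.01899321] wr rim left [ 0.75930899 -0.02050998] tweezer tip [ 0.6957717  -0.09108147] top [ 0.69311052 -0.09481509] m2 [ 0.59581362 -0.34073507]
now [ 0.6498 -0.0788  0.1417] psi 92.43 F [-0.9  1.   0.3] t 13.2
[ -4.5   1.1 130.7] [ 0.  -0.3 -0.1]
```

>>> {"fn": "arm_command", "kwargs": {"commands": [-0.0045,0.001,0.04,0,0,0,0.8,-0.0045,0.001,0.08,0,0,0,0.8,-0.0045,0.001,0.11,0,0,0,0.8,-0.0045,0.001,0.126,0,0,0,0.8,-0.0045,0.001,0.13,0,0,0,0.8,-0.0045,0.001,0.13,0,0,0,0.4,-0.0045,0.001,0.13,0,0,0,0.4,-0.0045,0.001,0.13,0,0,0,0.4], "force": 40}}

```text
t: 14.0
eef_pos: [0.6576, -0.0776, 0.0166]
tool_rot: [0.002, -0.022, 1.0, 0.0]
contact_force: [-0.2, 1.2, 5.1]
gripper_width: 0.489
grasp_force: 41.1
```

>>> {"fn": "arm_command", "kwargs": {"commands": [0,0,0,0,0,0,0.4,0,0,-0.02,0,0,0,0.4,0,0,-0.05,0,0,0,0.4,0,0,-0.08,0,0,0,0.4,0,0,-0.12,0,0,0,0.4,0,0,-0.16,0,0,0,0.4,0,0,-0.16,0,0,0,0.4,0,0,-0.16,0,0,0,0.4]}}

```text
t: 14.8
eef_pos: [0.6565, -0.0778, 0.176]
tool_rot: [0.002, -0.022, 1.0, 0.0]
contact_force: [-0.3, -0.1, -1.1]
gripper_width: 0.486
grasp_force: 40.9
```

```bash
python3 - <<'E'
from h import *
c=snap('wrist','w7'); plan((.6135,.1205,.172,92.5))
cv2.imwrite('pics/w7b.png',c['img'][:,:,::-1])
h=cv2.cvtColor(c['img'],cv2.COLOR_RGB2HSV)[180:340,230:410]; m=cv2.inRange(h,(8,80,95),(26,255,255)); m=cv2.morphologyEx(m,cv2.MORPH_CLOSE,np.ones((15,15)))
n,l,s,ce=cv2.connectedComponentsWithStats(m); i=1+s[1:,4].argmax(); print(s[i],ce[i]+[230,180])
E
```

```text
now [ 0.6555 -0.0775  0.1744] psi 92.48 F [-0.7 -0.1 -1.7] t 14.8
[ 33.4 199.6   2.5] [ 0.  0. -0.]
[  47   41   85   80 4760] [319.32710084 260.88193277]
```

View pics/w7b.png

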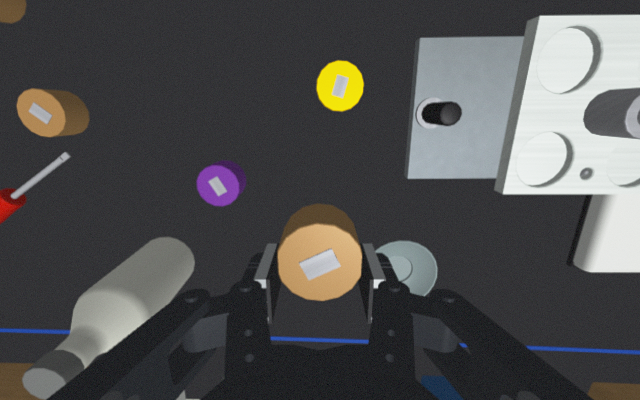

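The mount is held upright with its face up. The top's centre is at about (320,261).

```bash
python3 - <<'E'
from h import *
c=ld('w7'); p,r=tool(); print(p, c['pose'][:3,3])
m=at(c,319.8,261,.1744+.0154)[:2]; print('mount',m,'off',m-p[:2],'lamp-check p4 rim',at(c,545,157,.064)[:2])
print((r.inv().apply([*(np.array([.6135,.1205])-m),0])*1000).round(1))
E
```

```text
[ 0.65554966 -0.07748475  0.17441173] [ 0.57908458 -0.08050044  0.31782999]
mount [ 0.65185771 -0.0772103 ] off [-0.00369195  0.00027445] lamp-check p4 rim [0.61173482 0.11900999]
[2.980e+01 1.992e+02 1.000e-01]
```

>>> {"fn": "arm_command", "kwargs": {"commands": [0.006,0.04,0,0,0,0,0.4,0.012,0.08,0,0,0,0,0.4,0.018,0.12,0,0,0,0,0.4,0.024,0.16,0,0,0,0,0.4,0.03,0.199,0,0,0,0,0.4,0.03,0.199,0,0,0,0,0.4,0.03,0.199,0.03,0,0,0,0.4,0.03,0.199,0.05,0,0,0,0.4]}}

```text
t: 15.65
eef_pos: [0.6159, 0.1197, 0.1218]
tool_rot: [-0.001, -0.022, 1.0, -0.0]
contact_force: [-0.1, -0.1, -2.4]
gripper_width: 0.482
grasp_force: 40.9
```

>>> {"fn": "arm_command", "kwargs": {"commands": [0,0,0,0,0,0,0.4,0,0,0,0,0,0,0.4]}}

```text
t: 15.85
eef_pos: [0.6167, 0.1192, 0.1235]
tool_rot: [-0.001, -0.021, 1.0, -0.0]
contact_force: [0.6, -0.6, -0.4]
gripper_width: 0.485
grasp_force: 40.9
```

```bash
python3 - <<'E'
from h import *
c=snap('wrist','w8'); plan((.6135,.1205,.077,92.5)); p,r=tool()
cv2.imwrite('pics/w8b.png',c['img'][:,:,::-1])
h=cv2.cvtColor(c['img'],cv2.COLOR_RGB2HSV)[180:340,230:410]; m=cv2.inRange(h,(8,80,95),(26,255,255)); m=cv2.morphologyEx(m,cv2.MORPH_CLOSE,np.ones((15,15)))
n,l,s,ce=cv2.connectedComponentsWithStats(m); i=1+s[1:,4].argmax(); print(s[i],ce[i]+[230,180])
print(at(c,*(ce[i]+[230,180]),p[2]+.0154))
E
```

```text
now [0.6176 0.1194 0.1245] psi 92.45 F [ 0.5  0.  -0.3] t 15.9
[ 4.   1.3 47.5] [-0.  -0.  -0.1]
[  48   43   84   78 4617] [319.43101581 261.31968811]
[0.61084049 0.11957771 0.13989521]
```

View pics/w8b.png

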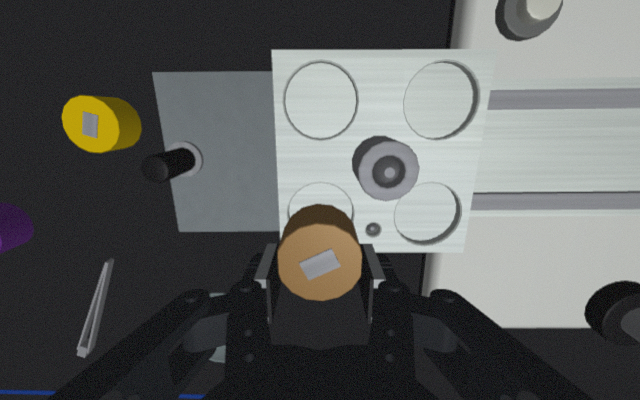

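The mount hangs above pocket4, near (321,210). Pockets 1, 2 and 3 are visible at (427,212), (440,100) and (321,100).

```bash
python3 - <<'E'
from h import *
c=ld('w8'); f=lambda u,v,z: at(c,u,v,z)[:2]
p1,p2,p3=f(427.5,212,.064),f(439.5,99.5,.064),f(321,100,.064)
print(p1,p2,p3,'p4',p1+p3-p2,'hub',f(388,171,.1), 'mt',f(319.7,261.2,.1399),'dists',np.linalg.norm(p1-p2),np.linalg.norm(p2-p3))
E
```

```text
[0.60892628 0.19968902] [0.53032083 0.1952173 ] [0.53388138 0.11721094] p4 [0.61248683 0.12168267] hub [0.57236816 0.15793357] mt [0.61076618 0.11970658] dists 0.07873254191484397 0.07808757305315911
```

>>> {"fn": "arm_command", "kwargs": {"commands": [-0.0025,0.001,0.02,0,0,0,0.4,-0.0025,0.001,0.035,0,0,0,0.4,-0.0025,0.001,0.042,0,0,0,0.4,-0.0025,0.001,0.046,0,0,0,0.4,-0.0025,0.001,0.048,0,0,0,0.4,-0.0025,0.001,0.048,0,0,0,0.4]}}

```text
t: 16.5
eef_pos: [0.62, 0.1209, 0.0765]
tool_rot: [0.0, -0.022, 1.0, 0.0]
contact_force: [-0.1, -1.4, -0.8]
gripper_width: 0.488
grasp_force: 40.9
```

>>> {"fn": "arm_command", "kwargs": {"commands": [0,0,0.0015,0,0,0,0.4,0,0,0.003,0,0,0,0.4,0,0,0.004,0,0,0,0.4,0,0,0.004,0,0,0,0.4]}}

```text
t: 16.9
eef_pos: [0.6198, 0.1211, 0.0726]
tool_rot: [0.0, -0.022, 1.0, 0.0]
contact_force: [-1.3, 0.2, 1.8]
gripper_width: 0.483
grasp_force: 41.2
```

>>> {"fn": "arm_command", "kwargs": {"commands": [0,0,0,0,0,0,0.6,0,0,0,0,0,0,0.7,0,0,0,0,0,0,0.7,0,0,-0.03,0,0,0,0.7,0,0,-0.07,0,0,0,0.7,0,0,-0.11,0,0,0,0.8,0,0,-0.13,0,0,0,0.8,0,0,-0.13,0,0,0,0.8]}}

```text
t: 17.7
eef_pos: [0.622, 0.1212, 0.2062]
tool_rot: [0.003, -0.021, 1.0, 0.001]
contact_force: [1.0, -0.0, 0.1]
gripper_width: 0.794
grasp_force: 0.0
```

```bash
cat >> h.py <<'E'
def orange(c,box=(0,0,640,400),amin=300):
    x0,y0,x1,y1=box; h=cv2.cvtColor(c['img'],cv2.COLOR_RGB2HSV)[y0:y1,x0:x1]
    m=cv2.inRange(h,(5,70,120),(22,200,255)); m=cv2.morphologyEx(m,cv2.MORPH_CLOSE,np.ones((11,11)))
    n,l,s,ce=cv2.connectedComponentsWithStats(m)
    return [(s[i,:5].tolist(),(s[i,0]+s[i,2]/2-.5+x0,s[i,1]+s[i,3]/2-.5+y0)) for i in range(1,n) if s[i,4]>amin]
E
python3 - <<'E'
from h import *
c=snap('wrist','w9'); t=snap('top','t9'); plan((.593,-.343,.17,92.5),(.493,-.383,.17,92.5))
for s,q in orange(c): print('w',s,np.round(q,1),at(c,*q,.088)[:2],at(c,*q,.032)[:2])
for s,q in orange(t,(100,100,560,330),60): print('t',s,np.round(q,1),at(t,*q,.088)[:2],at(t,*q,.032)[:2])
E
```

```text
now [0.6196 0.121  0.2022] psi 92.48 F [-0.3 -0.1 -0.9] t 17.8
[  46.7 -462.5   32.1] [ 0.  0. -0.]
[ 148.4 -498.1   32.1] [ 0.  0. -0.]
w [296, 165, 46, 45, 1598] [318.5 187. ] [0.61497609 0.12080443] [0.63027292 0.12135383]
t [316, 95, 15, 14, 161] [423.  201.5] [ 0.58499749 -0.33430427] [ 0.593117   -0.34684069]
t [330, 128, 15, 14, 165] [437.  234.5] [ 0.48674204 -0.36973575] [ 0.49089504 -0.38370251]
```

>>> {"fn": "arm_command", "kwargs": {"commands": [0.013,-0.045,0,0,0,0,0.8,0.026,-0.09,0,0,0,0,0.8,0.04,-0.135,0,0,0,0,0.8,0.053,-0.18,0,0,0,0,0.8,0.067,-0.225,0,0,0,0,0.8,0.08,-0.27,0,0,0,0,0.8,0.094,-0.315,0,0,0,0,0.8,0.107,-0.36,0,0,0,0,0.8]}}

```text
t: 18.6
eef_pos: [0.5267, -0.2446, 0.2006]
tool_rot: [-0.001, -0.022, 1.0, 0.0]
contact_force: [0.3, -0.2, -0.7]
gripper_width: 0.801
grasp_force: 0.0
```

>>> {"fn": "arm_command", "kwargs": {"commands": [0.013,-0.045,0.015,0,0,0,0.8,0.026,-0.09,0.03,0,0,0,0.8,0.041,-0.138,0.04,0,0,0,0.8,0.041,-0.138,0.04,0,0,0,0.8,0.041,-0.138,0.04,0,0,0,0.8]}}

```text
t: 19.1
eef_pos: [0.4912, -0.384, 0.1602]
tool_rot: [-0.002, -0.02, 1.0, 0.001]
contact_force: [-0.1, -0.0, -0.4]
gripper_width: 0.803
grasp_force: 0.0
```

```bash
python3 - <<'E'
from h import *
c=snap('wrist','w10'); 
for s,q in orange(c): print('w',s,np.round(q,1),at(c,*q,.032)[:2])
plan((.493,-.382,.014,92.5))
cv2.imwrite('pics/w10b.png',c['img'][:,:,::-1])
E
```

```text
w [332, 255, 40, 49, 556] [351.5 279. ] [ 0.5864329  -0.34504165]
now [ 0.4926 -0.3823  0.1607] psi 92.44 F [-0.3 -0.1 -0.2] t 19.1
[ -0.7   0.  146.6] [ 0.1 -0.1 -0.1]
```

```bash
python3 - <<'E'
from h import *
c=ld('w10'); u,v=proj(c,(.493,-.382,.032)); print(u,v)
h=cv2.cvtColor(c['img'],cv2.COLOR_RGB2HSV); print(h[int(v)-30:int(v)+31:6,int(u)].tolist()); print(h[int(v)-3,int(u)-36:int(u)+37:6].tolist())
E
```

```text
320.73173727542775 194.3375831781215
[[108, 13, 102], [17, 123, 166], [30, 14, 247], [30, 18, 247], [30, 9, 247], [0, 0, 247], [0, 0, 247], [30, 14, 247], [30, 21, 247], [110, 15, 101], [113, 10, 101]]
[[120, 15, 103], [116, 17, 104], [133, 18, 100], [30, 27, 249], [30, 23, 247], [30, 20, 247], [120, 1, 248], [0, 0, 247], [0, 0, 247], [30, 11, 247], [23, 84, 255], [120, 15, 102], [114, 13, 101]]
```

```bash
cat >> h.py <<'E'
def bright(c,p,z,thr=170,r=60):
    u,v=proj(c,p).astype(int); g=c['img'].max(2)[v-r:v+r,u-r:u+r]; m=cv2.morphologyEx((g>thr).astype(np.uint8),cv2.MORPH_CLOSE,np.ones((9,9)))
    n,l,s,ce=cv2.connectedComponentsWithStats(m); i=l[r,r]; a=s[i]; q=(a[0]+a[2]/2-.5+u-r,a[1]+a[3]/2-.5+v-r); return a.tolist(),q,at(c,*q,z)[:2]
E
python3 - <<'E'
from h import *
c=ld('w10'); print(bright(c,(.493,-.382,.032),.032,175), bright(c,(.493,-.382,.032),.032,220))
E
```

```text
([40, 39, 46, 44, 1575], (np.float64(322.5), np.float64(194.5)), array([ 0.49309715, -0.38026564])) ([40, 39, 45, 44, 1519], (np.float64(322.0), np.float64(194.5)), array([ 0.49311638, -0.38075414]))
```

>>> {"fn": "arm_command", "kwargs": {"commands": [-0.0005,0.0015,0.04,0,0,0,0.7,-0.0005,0.0015,0.08,0,0,0,0.7,-0.0005,0.0015,0.115,0,0,0,0.7,-0.0005,0.0015,0.135,0,0,0,0.7,-0.0005,0.0015,0.145,0,0,0,0.7,-0.0005,0.0015,0.145,0,0,0,0.4,-0.0005,0.0015,0.145,0,0,0,0.4,-0.0005,0.0015,0.145,0,0,0,0.4]}}

```text
t: 19.95
eef_pos: [0.4949, -0.3817, 0.0187]
tool_rot: [0.001, -0.022, 1.0, -0.001]
contact_force: [0.1, 0.3, -0.9]
gripper_width: 0.487
grasp_force: 41.2
```

>>> {"fn": "arm_command", "kwargs": {"commands": [0,0,0,0,0,0,0.4,0,0,-0.02,0,0,0,0.4,0,0,-0.05,0,0,0,0.4,0,0,-0.08,0,0,0,0.4,0,0,-0.12,0,0,0,0.4,0,0,-0.16,0,0,0,0.4,0,0,-0.16,0,0,0,0.4,0,0,-0.16,0,0,0,0.4]}}

```text
t: 20.75
eef_pos: [0.4944, -0.3818, 0.1789]
tool_rot: [0.001, -0.022, 1.0, -0.001]
contact_force: [-0.1, 0.5, -1.2]
gripper_width: 0.479
grasp_force: 41.2
```

```bash
python3 - <<'E'
from h import *
c=snap('wrist','w11'); p,r=tool()
print(bright(c,(p[0]-.003,p[1],p[2]+.016),p[2]+.0154,175)); 
for s,q in orange(c): print('w',s,np.round(q,1))
h=cv2.cvtColor(c['img'],cv2.COLOR_RGB2HSV); print(h[200:320:8,300].tolist())
plan((.534,.1171,.176,92.5))
E
```

```text
([19, 25, 84, 95, 5461], (np.float64(319.5), np.float64(275.0)), array([ 0.49762553, -0.38102368]))
w [277, 209, 85, 97, 1639] [319. 257.]
w [0, 307, 18, 33, 305] [  8.5 323. ]
[[120, 13, 95], [75, 6, 89], [17, 117, 150], [16, 117, 153], [16, 121, 164], [28, 54, 247], [28, 57, 247], [28, 62, 247], [28, 65, 247], [27, 69, 247], [27, 71, 247], [27, 72, 247], [26, 80, 247], [116, 18, 98], [128, 12, 88]]
now [ 0.4937 -0.3811  0.1774] psi 92.48 F [ 0.4  0.9 -1.7] t 20.8
[-61.8 496.    1.6] [ 0.  0. -0.]
```

```bash
python3 - <<'E'
from h import *
c=ld('w11'); p,r=tool()
for th in(190,215,235): print(bright(c,(p[0]-.003,p[1],p[2]+.0133),p[2]+.0133,th))
print(p)
E
```

```text
([19, 29, 84, 91, 5358], (np.float64(319.5), np.float64(274.0)), array([ 0.49836005, -0.38099495]))
([19, 29, 84, 91, 5285], (np.float64(319.5), np.float64(274.0)), array([ 0.49836005, -0.38099495]))
([20, 30, 82, 90, 5205], (np.float64(319.5), np.float64(274.5)), array([ 0.4986548 , -0.38098214]))
[ 0.49370854 -0.3811238   0.17740434]
```

>>> {"fn": "arm_command", "kwargs": {"commands": [-0.008,0.04,0,0,0,0,0.4,-0.015,0.085,0,0,0,0,0.4,-0.02,0.13,0,0,0,0,0.4,-0.025,0.175,0,0,0,0,0.4,-0.03,0.22,0,0,0,0,0.4,-0.035,0.265,0,0,0,0,0.4,-0.04,0.31,0,0,0,0,0.4,-0.045,0.355,0,0,0,0,0.4]}}

```text
t: 21.6
eef_pos: [0.5222, -0.023, 0.176]
tool_rot: [-0.001, -0.022, 1.0, -0.0]
contact_force: [0.3, -0.1, -0.5]
gripper_width: 0.483
grasp_force: 41.2
```

>>> {"fn": "arm_command", "kwargs": {"commands": [-0.006,0.045,0,0,0,0,0.4,-0.012,0.09,0,0,0,0,0.4,-0.016,0.13,0,0,0,0,0.4,-0.016,0.141,0.02,0,0,0,0.4,-0.016,0.141,0.05,0,0,0,0.4,-0.016,0.141,0.05,0,0,0,0.4,-0.016,0.141,0.05,0,0,0,0.4]}}

```text
t: 22.3
eef_pos: [0.5324, 0.1159, 0.1264]
tool_rot: [-0.001, -0.021, 1.0, -0.001]
contact_force: [1.4, -0.3, 0.1]
gripper_width: 0.485
grasp_force: 41.2
```

```bash
python3 - <<'E'
from h import *
c=snap('wrist','w12'); p,r=tool(); plan((.534,.1171,.075,92.5))
cv2.imwrite('pics/w12b.png',c['img'][:,:,::-1])
E
```

```text
now [0.5334 0.1159 0.1275] psi 92.41 F [-0.4 -0.2 -0.9] t 22.4
[-0.7  1.2 52.5] [-0.  -0.  -0.1]
```

View pics/w12b.png

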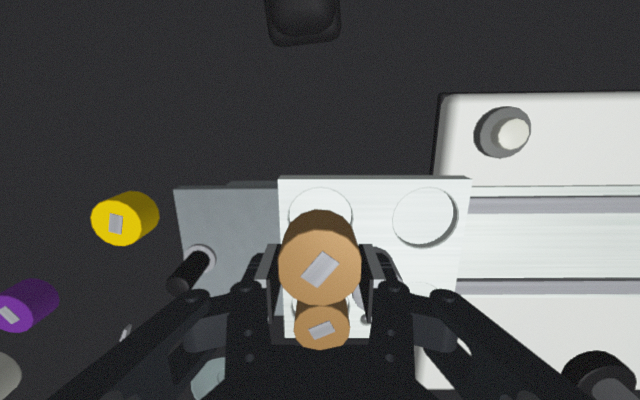

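The held mount's top is at (320,265). m1 stands in pocket4 at (321,327), pocket2 is at (424,217), and the plate edge runs from (278,177) to (470,179).

```bash
python3 - <<'E'
from h import *
c=ld('w12'); f=lambda u,v,z: at(c,u,v,z)[:2]
print('held',f(320,265,.1275+.0133),'p2',f(424,217,.064),'m1',f(321.5,327.5,.088),'edge',f(278,178,.064),f(470,180,.064),'lamp',f(514,134,.046))
h=cv2.cvtColor(c['img'],cv2.COLOR_RGB2HSV); print([int(x) for x in h[205:310:3,300,2]])
e=(f(278,178,.064)+f(470,180,.064))/2; print('center from edge',e+.071*np.array([np.cos(.0436),np.sin(.0436)]))
E
```

```text
held [0.52970044 0.11665767] p2 [0.52964303 0.19548006] m1 [0.61379474 0.12144411] edge [0.50415328 0.08499065] [0.49967144 0.22438219] lamp [0.46698603 0.25985971]
[236, 236, 234, 139, 81, 81, 84, 78, 80, 87, 190, 189, 189, 189, 188, 186, 184, 186, 186, 185, 186, 181, 182, 180, 178, 182, 176, 179, 181, 176, 176, 175, 109, 79, 82]
center from edge [0.57284489 0.15778104]
```

>>> {"fn": "arm_command", "kwargs": {"commands": [-0.003,-0.0007,0.02,0,0,0,0.4,-0.003,-0.0007,0.035,0,0,0,0.4,-0.003,-0.0007,0.042,0,0,0,0.4,-0.003,-0.0007,0.046,0,0,0,0.4,-0.003,-0.0007,0.049,0,0,0,0.4,-0.003,-0.0007,0.049,0,0,0,0.4]}}

```text
t: 22.95
eef_pos: [0.5366, 0.1162, 0.0787]
tool_rot: [0.0, -0.022, 1.0, 0.0]
contact_force: [0.5, -0.6, -1.7]
gripper_width: 0.483
grasp_force: 41.2
```

>>> {"fn": "arm_command", "kwargs": {"commands": [0,0,0.0015,0,0,0,0.4,0,0,0.003,0,0,0,0.4,0,0,0.003,0,0,0,0.4]}}

```text
t: 23.25
eef_pos: [0.5364, 0.1162, 0.0753]
tool_rot: [0.0, -0.022, 1.0, 0.0]
contact_force: [-0.6, -0.1, -1.6]
gripper_width: 0.486
grasp_force: 41.2
```

>>> {"fn": "arm_command", "kwargs": {"commands": [0,0,0.001,0,0,0,0.4,0,0,0.001,0,0,0,0.6,0,0,0.001,0,0,0,0.7,0,0,0.001,0,0,0,0.7,0,0,-0.03,0,0,0,0.7,0,0,-0.07,0,0,0,0.7,0,0,-0.11,0,0,0,0.8,0,0,-0.13,0,0,0,0.8]}}

```text
t: 24.05
eef_pos: [0.5379, 0.1163, 0.2089]
tool_rot: [0.002, -0.021, 1.0, 0.001]
contact_force: [0.3, -0.2, 0.0]
gripper_width: 0.801
grasp_force: 0.0
```

```bash
python3 - <<'E'
from h import *
p,r=tool(); c=snap('wrist','w13'); t=snap('top','t13'); plan((.593,-.343,.16,92.5))
for s,q in orange(c): print('w',s,np.round(q,1),at(c,*q,.088)[:2],at(c,*q,.032)[:2])
for s,q in orange(t,(100,100,560,330),60): print('t',s,np.round(q,1),at(t,*q,.088)[:2],at(t,*q,.032)[:2])
E
```

```text
now [0.5385 0.1166 0.2088] psi 92.46 F [ 0.7 -0.7  0.1] t 24.1
[ -34.4 -461.7   47.9] [ 0.1  0.4 -0. ]
w [297, 169, 45, 44, 1544] [319.  190.5] [0.53480794 0.11647738] [0.55070667 0.11713336]
w [300, 247, 42, 38, 1219] [320.5 265.5] [0.61514686 0.12144844] [0.64818243 0.12316478]
t [316, 95, 15, 14, 161] [423.  201.5] [ 0.58499749 -0.33430427] [ 0.593117   -0.34684069]
```

>>> {"fn": "arm_command", "kwargs": {"commands": [-0.004,-0.045,0,0,0,0,0.8,-0.008,-0.09,0,0,0,0,0.8,-0.012,-0.135,0,0,0,0,0.8,-0.015,-0.18,0,0,0,0,0.8,-0.018,-0.225,0,0,0,0,0.8,-0.021,-0.27,0,0,0,0,0.8,-0.025,-0.315,0,0,0,0,0.8,-0.028,-0.36,0,0,0,0,0.8]}}

```text
t: 24.95
eef_pos: [0.5795, -0.2437, 0.204]
tool_rot: [-0.001, -0.022, 1.0, 0.0]
contact_force: [1.0, 0.4, -0.2]
gripper_width: 0.799
grasp_force: 0.0
```

>>> {"fn": "arm_command", "kwargs": {"commands": [-0.003,-0.04,0.015,0,0,0,0.8,-0.005,-0.08,0.03,0,0,0,0.8,-0.006,-0.101,0.045,0,0,0,0.8,-0.006,-0.101,0.045,0,0,0,0.8,-0.006,-0.101,0.045,0,0,0,0.8]}}

```text
t: 25.45
eef_pos: [0.5895, -0.3425, 0.1588]
tool_rot: [-0.001, -0.021, 1.0, 0.001]
contact_force: [0.3, 0.5, -0.9]
gripper_width: 0.801
grasp_force: 0.0
```

```bash
python3 - <<'E'
from h import *
c=snap('wrist','w14')
for th in(150,175,220): print(bright(c,(.593,-.343,.032),.032,th))
for s,q in orange(c): print('w',s,np.round(q,1),at(c,*q,.032)[:2])
plan((.593,-.343,.016,92.5))
E
```

```text
([12, 35, 71, 85, 2112], (np.float64(305.0), np.float64(213.0)), array([ 0.61097112, -0.35528246]))
([12, 40, 71, 80, 1900], (np.float64(305.0), np.float64(215.5)), array([ 0.6136155 , -0.35520968]))
([13, 41, 69, 79, 1788], (np.float64(305.0), np.float64(216.0)), array([ 0.61414614, -0.35519507]))
now [ 0.5904 -0.3417  0.1596] psi 92.52 F [0.4 0.4 0.5] t 25.5
[ -2.7  -1.6 143.6] [ 0.1 -0.   0. ]
```

```bash
python3 - <<'E'
from h import *
c=ld('w14'); u,v=proj(c,(.593,-.343,.032)).astype(int); print(u,v)
g=(c['img'].max(2)>185).astype(np.uint8); g=cv2.morphologyEx(cv2.morphologyEx(g,cv2.MORPH_CLOSE,np.ones((7,7))),cv2.MORPH_OPEN,cv2.getStructuringElement(cv2.MORPH_ELLIPSE,(21,21)))
n,l,s,ce=cv2.connectedComponentsWithStats(g); i=l[v,u]; a=s[i]; q=(a[0]+a[2]/2-.5,a[1]+a[3]/2-.5); print(a,q,at(c,*q,.032))
E
```

```text
318 196
[ 296  176   44   44 1550] (np.float64(317.5), np.float64(197.5)) [ 0.59438242 -0.34353759  0.032     ]
```

>>> {"fn": "arm_command", "kwargs": {"commands": [-0.004,-0.0015,0.04,0,0,0,0.7,-0.004,-0.0015,0.08,0,0,0,0.7,-0.004,-0.0015,0.115,0,0,0,0.7,-0.004,-0.0015,0.135,0,0,0,0.7,-0.004,-0.0015,0.143,0,0,0,0.7,-0.004,-0.0015,0.143,0,0,0,0.4,-0.004,-0.0015,0.143,0,0,0,0.4,-0.004,-0.0015,0.143,0,0,0,0.4]}}

```text
t: 26.3
eef_pos: [0.5955, -0.3446, 0.0191]
tool_rot: [0.001, -0.022, 1.0, -0.001]
contact_force: [0.6, 0.1, -0.5]
gripper_width: 0.487
grasp_force: 40.5
```

>>> {"fn": "arm_command", "kwargs": {"commands": [0,0,0,0,0,0,0.4,0,0,-0.02,0,0,0,0.4,0,0,-0.05,0,0,0,0.4,0,0,-0.08,0,0,0,0.4,0,0,-0.12,0,0,0,0.4,0,0,-0.16,0,0,0,0.4,0,0,-0.16,0,0,0,0.4,0,0,-0.16,0,0,0,0.4]}}

```text
t: 27.1
eef_pos: [0.5949, -0.3446, 0.179]
tool_rot: [0.001, -0.022, 1.0, -0.0]
contact_force: [-0.1, 0.8, -0.5]
gripper_width: 0.482
grasp_force: 40.7
```

```bash
python3 - <<'E'
from h import *
p,r=tool(); plan((.6104,.2,.18,92.5))
E
```

```text
now [ 0.5949 -0.3446  0.179 ] psi 92.47 F [-0.1  0.8 -0.5] t 27.1
[-39.  543.4  -1.5] [-0.1  0.2 -0. ]
```

>>> {"fn": "arm_command", "kwargs": {"commands": [-0.003,0.045,0,0,0,0,0.4,-0.007,0.09,0,0,0,0,0.4,-0.01,0.135,0,0,0,0,0.4,-0.014,0.18,0,0,0,0,0.4,-0.017,0.225,0,0,0,0,0.4,-0.02,0.27,0,0,0,0,0.4,-0.024,0.315,0,0,0,0,0.4,-0.027,0.36,0,0,0,0,0.4]}}

```text
t: 27.9
eef_pos: [0.6045, 0.0185, 0.1758]
tool_rot: [-0.001, -0.022, 1.0, -0.0]
contact_force: [1.3, -0.1, -1.3]
gripper_width: 0.483
grasp_force: 40.8
```

>>> {"fn": "arm_command", "kwargs": {"commands": [-0.003,0.045,0,0,0,0,0.4,-0.007,0.09,0,0,0,0,0.4,-0.01,0.135,0,0,0,0,0.4,-0.014,0.17,0,0,0,0,0.4,-0.014,0.184,0.02,0,0,0,0.4,-0.014,0.184,0.05,0,0,0,0.4,-0.014,0.184,0.05,0,0,0,0.4,-0.014,0.184,0.05,0,0,0,0.4]}}

```text
t: 28.7
eef_pos: [0.6109, 0.2, 0.1263]
tool_rot: [-0.001, -0.021, 1.0, -0.001]
contact_force: [0.5, -0.0, -0.9]
gripper_width: 0.482
grasp_force: 40.9
```

```bash
python3 - <<'E'
from h import *
c=snap('wrist','w15'); p,r=tool(); plan((.6104,.2005,.075,92.5))
for s,q in orange(c): print('w',s,np.round(q,1),at(c,*q,.088)[:2],'held',at(c,*q,p[2]+.0129)[:2])
h=cv2.cvtColor(c['img'],cv2.COLOR_RGB2HSV); print([int(x) for x in h[205:312:3,300,2]])
E
```

```text
now [0.612  0.2    0.1276] psi 92.41 F [-0.6 -0.4 -0.4] t 28.8
[ 1.5  0.6 52.6] [-0.  -0.  -0.1]
w [192, 77, 28, 62, 735] [205.5 107.5] [0.53587198 0.12936479] held [0.53541178 0.14919353]
w [202, 204, 32, 54, 817] [217.5 230.5] [0.61527243 0.13137068] held [0.59173483 0.15061642]
w [279, 232, 82, 74, 4111] [319.5 268.5] [0.64146962 0.20183409] held [0.61031792 0.20059994]
[160, 170, 165, 164, 55, 57, 57, 54, 54, 54, 104, 129, 132, 128, 130, 133, 126, 126, 126, 126, 115, 121, 130, 127, 123, 127, 123, 123, 123, 124, 123, 117, 100, 28, 34, 34]
```

>>> {"fn": "arm_command", "kwargs": {"commands": [-0.001,-0.0003,0.02,0,0,0,0.4,-0.001,-0.0003,0.035,0,0,0,0.4,-0.001,-0.0003,0.042,0,0,0,0.4,-0.001,-0.0003,0.046,0,0,0,0.4,-0.001,-0.0003,0.049,0,0,0,0.4,-0.001,-0.0003,0.049,0,0,0,0.4]}}

```text
t: 29.35
eef_pos: [0.6128, 0.2007, 0.0783]
tool_rot: [-0.0, -0.022, 1.0, -0.0]
contact_force: [-0.4, -0.1, -1.0]
gripper_width: 0.481
grasp_force: 40.9
```

>>> {"fn": "arm_command", "kwargs": {"commands": [0,0,0.0015,0,0,0,0.4,0,0,0.003,0,0,0,0.4,0,0,0.003,0,0,0,0.4]}}

```text
t: 29.65
eef_pos: [0.6128, 0.2007, 0.0753]
tool_rot: [0.0, -0.022, 1.0, 0.0]
contact_force: [-0.7, -0.2, -0.4]
gripper_width: 0.482
grasp_force: 40.9
```

>>> {"fn": "arm_command", "kwargs": {"commands": [0,0,0.001,0,0,0,0.4,0,0,0.001,0,0,0,0.6,0,0,0.001,0,0,0,0.66,0,0,0.001,0,0,0,0.66,0,0,-0.03,0,0,0,0.66,0,0,-0.07,0,0,0,0.66,0,0,-0.11,0,0,0,0.66,0,0,-0.13,0,0,0,0.66]}}

```text
t: 30.45
eef_pos: [0.6146, 0.2011, 0.2094]
tool_rot: [0.003, -0.021, 1.0, 0.001]
contact_force: [-0.7, 0.0, 0.2]
gripper_width: 0.662
grasp_force: 0.0
```

```bash
python3 - <<'E'
from h import *
c=snap('wrist','w16'); t=snap('top','t16'); plan((.5755,.019,.2,92.5))
for s,q in orange(c): print('w',s,np.round(q,1),at(c,*q,.088)[:2])
for s,q in orange(t,(100,100,560,330),40): print('t',s,np.round(q,1),at(t,*q,.088)[:2],at(t,*q,.032)[:2])
E
```

```text
now [0.6151 0.2013 0.2094] psi 92.46 F [-0.2  0.2 -0.3] t 30.6
[  47.5 -180.4    8.6] [ 0.2  0.4 -0. ]
w [200, 75, 50, 53, 1850] [224.5 101. ] [0.53516202 0.11655825]
w [213, 170, 45, 43, 1524] [235. 191.] [0.61557891 0.12169305]
w [297, 170, 45, 44, 1530] [319.  191.5] [0.61266856 0.20131261]
t [136, 91, 14, 15, 160] [242.5 198. ] [0.61043087 0.19676445] [0.61957711 0.20566692]
t [163, 90, 14, 14, 151] [269.5 196.5] [0.61264062 0.11689199] [0.62187607 0.12257006]
t [165, 117, 14, 14, 156] [271.5 223.5] [0.53237492 0.11222556] [0.53837009 0.11771525]
```

>>> {"fn": "arm_command", "kwargs": {"commands": [0.011,-0.045,0,0,0,0,0.5,0.022,-0.09,0,0,0,0,0.5,0.033,-0.135,0,0,0,0,0.5,0.045,-0.182,0,0,0,0,0.5,0.045,-0.182,0.04,0,0,0,0.5,0.045,-0.182,0.06,0,0,0,0.5,0.045,-0.182,0.06,0,0,0,0.5]}}

```text
t: 31.25
eef_pos: [0.5728, 0.0166, 0.1418]
tool_rot: [-0.003, -0.021, 1.0, -0.0]
contact_force: [-0.2, 0.3, -0.0]
gripper_width: 0.5
grasp_force: 0.0
```

```bash
python3 - <<'E'
from h import *
c=snap('wrist','w17'); u,v=proj(c,(.577,.0185,.094)).astype(int); print(u,v)
cv2.imwrite('pics/w17b.png',c['img'][:,:,::-1])
plan((.577,.0185,.072,92.5))
g=c['img'].max(2); r=40; m=(g[v-r:v+r,u-r:u+r]<45).astype(np.uint8); n,l,s,ce=cv2.connectedComponentsWithStats(m); print([(s[i].tolist(),(ce[i]+[u-r,v-r]).round(1).tolist()) for i in range(1,n) if s[i,4]>60])
E
```

```text
321 229
now [0.5743 0.0169 0.1437] psi 92.48 F [-0.5  0.1 -0.2] t 31.3
[-3.   1.5 71.6] [-0.  -0.2 -0. ]
[([28, 16, 22, 31, 336], [319.1, 215.3])]
```

View pics/w17b.png

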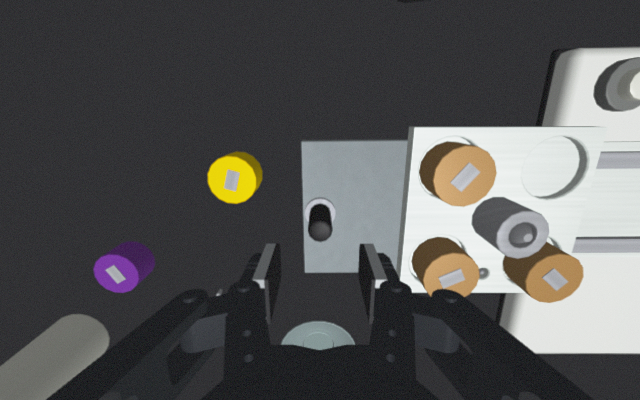

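All three mounts stand face up in pockets, and the carrier is flat. The pull post top is at (320,228), between the fingers. Next I grip it and push the stage home.

>>> {"fn": "arm_command", "kwargs": {"commands": [-0.003,0.001,0.03,0,0,0,0.5,-0.003,0.001,0.055,0,0,0,0.5,-0.003,0.001,0.068,0,0,0,0.5,-0.003,0.001,0.071,0,0,0,0.5,-0.003,0.001,0.071,0,0,0,0.1,-0.003,0.001,0.071,0,0,0,0.0,-0.003,0.001,0.071,0,0,0,0.0,-0.003,0.001,0.071,0,0,0,0.0], "force": 60}}

```text
t: 32.1
eef_pos: [0.5796, 0.0178, 0.0757]
tool_rot: [0.001, -0.021, 1.0, 0.0]
contact_force: [-0.7, -1.2, 6.9]
gripper_width: 0.183
grasp_force: 58.8
```

>>> {"fn": "arm_command", "kwargs": {"commands": [0,0.01,0,0,0,0,0,0,0.03,0,0,0,0,0,0,0.055,0,0,0,0,0,0,0.08,0,0,0,0,0,0,0.105,0,0,0,0,0,0,0.13,0,0,0,0,0,0,0.15,0,0,0,0,0,0,0.17,0,0,0,0,0]}}

```text
t: 32.9
eef_pos: [0.571, 0.1872, 0.0757]
tool_rot: [-0.0, -0.021, 1.0, -0.0]
contact_force: [-5.7, -5.5, 11.1]
gripper_width: 0.183
grasp_force: 59.8
```

>>> {"fn": "arm_command", "kwargs": {"commands": [0,0.015,0,0,0,0,0,0,0.03,0,0,0,0,0,0,0.045,0,0,0,0,0,0,0.053,0,0,0,0,0,0,0.057,0,0,0,0,0,0,0.06,0,0,0,0,0]}}

```text
t: 33.5
eef_pos: [0.568, 0.2476, 0.0757]
tool_rot: [-0.001, -0.022, 1.0, -0.0]
contact_force: [-5.5, -4.0, 11.6]
gripper_width: 0.181
grasp_force: 59.9
```

>>> {"fn": "arm_command", "kwargs": {"commands": [0,0.003,0,0,0,0,0,0,0.006,0,0,0,0,0,0,0.008,0,0,0,0,0,0,0.01,0,0,0,0,0]}}

```text
t: 33.9
eef_pos: [0.5675, 0.2571, 0.0757]
tool_rot: [-0.001, -0.021, 1.0, -0.0]
contact_force: [-5.7, -5.3, 12.5]
gripper_width: 0.184
grasp_force: 60.0
```

>>> {"fn": "arm_command", "kwargs": {"commands": [0,0.002,0,0,0,0,0,0,0.004,0,0,0,0,0,0,0.005,0,0,0,0,0]}}

```text
t: 34.2
eef_pos: [0.5673, 0.2623, 0.0757]
tool_rot: [-0.001, -0.021, 1.0, -0.0]
contact_force: [-6.4, -4.4, 11.3]
gripper_width: 0.183
grasp_force: 60.0
```

>>> {"fn": "arm_command", "kwargs": {"commands": [0,0.001,0,0,0,0,0,0,0.002,0,0,0,0,0,0,0.003,0,0,0,0,0]}}

```text
t: 34.5
eef_pos: [0.5673, 0.2624, 0.0757]
tool_rot: [-0.001, -0.021, 1.0, -0.002]
contact_force: [-7.9, -11.4, 14.7]
gripper_width: 0.181
grasp_force: 60.3
```

>>> {"fn": "arm_command", "kwargs": {"commands": [0,0.001,0,0,0,0,0,0,0.002,0,0,0,0,0,0,0.003,0,0,0,0,0]}}

```text
t: 34.8
eef_pos: [0.5673, 0.2624, 0.0757]
tool_rot: [-0.002, -0.02, 1.0, -0.003]
contact_force: [-7.1, -16.2, 17.8]
gripper_width: 0.186
grasp_force: 60.7
```

>>> {"fn": "arm_command", "kwargs": {"commands": [0,-0.001,0,0,0,0,0,0,-0.002,0,0,0,0,0,0,-0.003,0,0,0,0,0,0,-0.004,0,0,0,0,0]}}

```text
t: 35.2
eef_pos: [0.5673, 0.2623, 0.0757]
tool_rot: [-0.001, -0.021, 1.0, -0.001]
contact_force: [-6.4, -5.8, 13.0]
gripper_width: 0.183
grasp_force: 60.0
```

>>> {"fn": "arm_command", "kwargs": {"commands": [0,0,0,0,0,0,0.3,0,0,0,0,0,0,0.45,0,0,0,0,0,0,0.45,0,0,-0.03,0,0,0,0.45,0,-0.01,-0.06,0,0,0,0.45,0.03,-0.03,-0.06,0,0,0,0.3,0.06,-0.03,-0.06,0,0,0,0.1,0.06,-0.03,-0.06,0,0,0,0]}}

```text
t: 36.0
eef_pos: [0.5057, 0.232, 0.134]
tool_rot: [-0.002, -0.022, 1.0, 0.0]
contact_force: [0.3, -0.2, 0.3]
gripper_width: 0.002
grasp_force: 0.0
```

```bash
python3 - <<'E'
from h import *
c=snap('wrist','w18'); t=snap('top','t18')
# lamp: bright white disc in grey ring
u,v=proj(c,(.467,.257,.046)); print('lamp pred',u,v)
f=lambda n,a,b: at(ld(n),a,b,.046)[:2].round(4)
print('lamp ests',f('w1',434*.8,100*.8),f('w2',582*.8,117*.8),f('w4',431,82),f('w5',518*.8,111*.8),f('w12',514,134))
plan((.4667,.257,.09,92.5),(.4667,.257,.046,92.5))
for s,q in orange(c): print('w',s,np.round(q,1),at(c,*q,.088)[:2])
for s,q in orange(t,(100,100,330,330),40): print('t',s,np.round(q,1),at(t,*q,.088)[:2])
E
```

```text
lamp pred 351.95141542281146 161.11919997004065
lamp ests [0.4662 0.2581] [0.4669 0.2574] [0.4667 0.2568] [0.4666 0.2562] [0.467  0.2599]
now [0.5093 0.2331 0.1346] psi 92.55 F [ 0.4  0.1 -0.5] t 36.1
[41.5 25.7 44.6] [0. 0. 0.]
[41.6 25.7 88.6] [0. 0. 0.]
w [466, 227, 61, 53, 2483] [496. 253.] [0.52223813 0.36130486]
w [467, 321, 40, 27, 524] [486.5 334. ] [0.59371617 0.36994189]
w [551, 322, 43, 37, 556] [572. 340.] [0.59604504 0.4389934 ]
t [80, 97, 14, 8, 62] [186.5 200.5] [0.60768584 0.36278046]
```

>>> {"fn": "arm_command", "kwargs": {"commands": [0.0415,0.026,0,0,0,0,0,0.0415,0.026,0.02,0,0,0,0,0.0415,0.026,0.05,0,0,0,0,0.0415,0.026,0.075,0,0,0,0,0.0415,0.026,0.084,0,0,0,0,0.0415,0.026,0.084,0,0,0,0]}}

```text
t: 36.7
eef_pos: [0.4668, 0.2565, 0.0494]
tool_rot: [-0.001, -0.022, 1.0, -0.001]
contact_force: [-1.1, -0.9, 1.3]
gripper_width: 0.001
grasp_force: 0.9
```

>>> {"fn": "arm_command", "kwargs": {"commands": [0,0,0.003,0,0,0,0,0,0,0.005,0,0,0,0,0,0,0.007,0,0,0,0,0,0,0.009,0,0,0,0]}}

```text
t: 37.1
eef_pos: [0.4679, 0.2569, 0.0435]
tool_rot: [0.001, -0.021, 1.0, 0.001]
contact_force: [-8.4, -4.2, 40.4]
gripper_width: -0.002
grasp_force: 20.2
```

>>> {"fn": "arm_command", "kwargs": {"commands": [0,0,-0.002,0,0,0,0,0,0,-0.002,0,0,0,0]}}

```text
t: 37.3
eef_pos: [0.4678, 0.2568, 0.0445]
tool_rot: [0.001, -0.021, 1.0, 0.001]
contact_force: [0.3, -1.1, 4.8]
gripper_width: 0.002
grasp_force: 2.3
```

>>> {"fn": "arm_command", "kwargs": {"commands": [0,0,-0.03,0,0,0,0,0,0,-0.07,0,0,0,0,0,-0.04,-0.11,0,0,0,0,0,-0.08,-0.15,0,0,0,0,0,-0.12,-0.15,0,0,0,0,0,-0.12,-0.15,0,0,0,0,0,-0.12,-0.15,0,0,0,0,0,-0.12,-0.15,0,0,0,0]}}

```text
t: 38.1
eef_pos: [0.4717, 0.1377, 0.193]
tool_rot: [-0.0, -0.022, 1.0, 0.0]
contact_force: [0.5, 0.4, 0.0]
gripper_width: 0.001
grasp_force: 0.0
```

```bash
python3 - <<'E'
from h import *
c=snap('wrist','w19'); t=snap('top','t19'); s=snap('side','s19'); plan()
for n,a,z in(('w',c,.088),('s',s,.088)):
    for b,q in orange(a,amin=60): print(n,b,np.round(q,1),at(a,*q,z)[:2].round(4))
for a,b in(('top0',t),('side0',s)): 
    d=cv2.absdiff(ld(a)['img'],b['img']).max(2); n,l,st,ce=cv2.connectedComponentsWithStats((cv2.medianBlur(d,5)>40).astype(np.uint8)); print(a,[st[i].tolist() for i in range(1,n) if st[i,4]>25])
E
```

```text
now [0.4716 0.1379 0.1928] psi 92.61 F [0.4 0.2 0.5] t 38.2
w [526, 240, 47, 40, 1421] [549.  259.5] [0.5223 0.3604]
w [511, 312, 43, 33, 1094] [532. 328.] [0.6021 0.3655]
w [588, 313, 37, 33, 524] [606. 329.] [0.5994 0.4415]
s [74, 0, 40, 24, 703] [93.5 11.5] [0.157  1.9486]
s [0, 24, 14, 12, 146] [ 6.5 29.5] [-0.2795  1.8585]
s [77, 38, 66, 48, 1213] [109.5  61.5] [0.1681 1.172 ]
s [0, 79, 21, 38, 644] [10.  97.5] [-0.2152  0.9887]
s [346, 96, 26, 31, 353] [358.5 111. ] [0.9177 0.341 ]
s [263, 113, 16, 19, 140] [270.5 122. ] [0.6106 0.3964]
s [513, 245, 75, 65, 1941] [550. 277.] [ 0.9354 -0.5043]
top0 [[329, 179, 14, 14, 162], [415, 195, 16, 15, 176], [161, 196, 41, 46, 1053], [229, 196, 8, 6, 31], [212, 205, 70, 166, 6812], [352, 218, 65, 64, 2262], [429, 228, 16, 14, 175], [54, 363, 8, 6, 29], [232, 369, 64, 31, 1591], [0, 370, 56, 30, 867]]
side0 [[97, 0, 34, 78, 1494], [179, 0, 27, 13, 147], [228, 0, 45, 74, 1702], [68, 15, 6, 6, 26], [211, 14, 16, 17, 126], [16, 25, 69, 39, 468], [13, 59, 58, 9, 317], [234, 75, 32, 23, 370], [20, 80, 4, 20, 66], [231, 113, 49, 33, 880], [261, 143, 35, 26, 271], [70, 153, 13, 10, 72], [26, 159, 15, 26, 152], [86, 162, 13, 11, 68], [58, 173, 35, 56, 936], [341, 211, 17, 16, 184], [37, 216, 15, 10, 98], [266, 255, 74, 60, 3169], [372, 286, 21, 22, 333], [340, 312, 22, 25, 403]]
```

```bash
python3 -c "
from station import hand_in; print(hand_in())"
```

```text
the job is handed in; nothing more can be done
None
```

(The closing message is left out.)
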